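Add a strainer stage to the bayonet filter holder

ROBOT

A 7-joint arm with a two-finger parallel gripper is mounted at the origin on the work surface; the furniture and walls round the work are solid. World frame = base frame: x ahead of the robot, y to its left, z up, the work surface at z = 0. Lengths are in m, angles in degrees, forces in N, time in s.
With the tool pointing down it reaches from about 0.35 to 0.9 m from the base axis. Payload 7.2 kg.
Tool frame: the origin (TCP) lies midway between the tips of the shut fingers; the grasp point (between the pads) lies 19 mm behind it; z points along the fingers, y is the direction in which the jaws open and shut (so a half turn about z gives the same grasp; the last joint's range is limited). The gripper opens to 88 mm and grips with 3 to 60 N. Pads are 20 mm wide; open, the fingers measure 115 mm over their backs; the gripper's body (75 mm by 178 mm) begins 61 mm behind the grasp point.
Start: joints at [-76.731, 23.554, -0.728, 91.456, 0.321, 64.991, -4.71], TCP at [0.185, 0.597, 0.191] pointing down, gripper open.
Joint ranges: [-169.25, 169.25], [-16.82, 113.86], [-84.01, 82.57], [7.8, 145.47], [-59.2, 239.2], [7.22, 106.19], [-163.78, 163.78]. Speed limits (degrees/s): [136.94, 136.94, 172.46, 172.46, 180, 180, 180].

INTERFACE

Orientations are given as [roll, pitch, yaw] about the fixed x, y, z axes, in that order (R = Rz(yaw) Ry(pitch) Rx(roll)).
In Python, from workcell import observe, optics, manip, spotter gives the robot as it stands.
- The arm moves only by the tool drive_tool, never from a script. Its argument "rows" is text: rows parted by semicolons, each of 5 numbers parted by spaces: the shift along the tool's x, y, z in cm, then the turn about the tool's z in degrees, then the opening, from -1 (shut) to 1 (fully open). In form: dx dy dz roll grip; .... A call has 1 to 10 rows; each row shifts and turns the pose as measured when the row begins, along the tool's axes as they then stand; what a row does not reach is not made up. A row lasts 1/10 s, in which the tool goes at most 50 mm and 8.59 degrees, less where a joint would pass 70% of its speed; a pose out of reach is approached as far as the arm can. A call with a gripper value outside its range is refused whole. The fingers move at their own pace and stop on an object; "squeeze" is the grip in N (left out, the last holds). Time passes only in rows, so rows that do not move let the fingers close. It gives the time, the measured TCP pose, the force and the opening at its end, in the units of the state.
- observe(): the state, without advancing time (a new reading comes with each control period).
- optics.read_camera(name): name is "scene" or "top" or "wrist"; returns (picture, depth): 480x640x3 uint8, red, green, blue; 480x640 float32, m along the optical axis (not along the pixel's ray), 0 where there is no reading.
- optics.calibration(name): a dict with "mtx" (3x3 intrinsics, pixels), "k1" (the pictures are not rectified: a ray, as slopes to the right and down, at radius r is drawn at 1 + k1 r^2 times it, then the intrinsics apply), "rvec" (rotation vector, rad) and "tvec" (3), from world to camera coordinates, as OpenCV has them. Camera axes: x right, y down, z forward; pixel columns grow to the right and rows downward; lengths in m; the calibration is good to about 2 mm. A picture is of the moment at which its call begins: read the wrist's pose just before it. calibration takes no time and is no camera call; for the wrist camera it gives the pose at the moment of the call.
- manip.sign_off(): hands the job in, once; it reports no verdict.
Trained networks look in the newest picture that a camera, given by its name, has taken for a name from the list of things; names that differ only in an ending like _2 or _b are one class to them, and where a whole thing is asked for, a point or a joint stands for the part that bears it (a point fixed in the world has none). Each returns a list of dicts, best first, with "score" (0 to 1); they miss things now and then, are a little off and sometimes report something else, mostly with a low value. They report only what shows in the picture. A call takes as long as a camera call. They do not tell look-alikes from the thing itself.
- spotter.recognise(name, camera): "centre" ([x, y, z] in m, in world coordinates, good to about 4 mm: the middle of the surface that is visible of it).
- spotter.outline_of(name, camera): "pixels" (480x640 bool, what is visible of it).
- spotter.spot_point(name, camera): "centre" ([x, y, z] in m, in world coordinates, good to about 4 mm: a listed point, or the origin of a listed thing).
The state is a dict: "t": time; "joint_pos": joint angles; "joint_vel": joint speeds; "joint_torque": joint torques, N m; "ee_pos": TCP position; "tcp_rot": TCP orientation; "ft_force": force on the tool from outside, world axes, zero at the start; "ft_torque": the same for the moment, N m; "gripper_width": finger opening in m.
Only numpy, scipy, OpenCV 4.12 (cv2) and the standard library are available. Lean on these libraries where they do the work, as an engineer would, in place of code of your own. Each camera call takes 0.05 s, during which the arm holds its last target.

TASK

The etching-bath filter needs its extra strainer stage. Take the locked green cap off the filter base (press down, turn anticlockwise, lift), then fit the pale strainer stage on the base and the cap on top of the stage, pressing each one down and turning it clockwise until it stops and springs up into its lock, so that all the white and dark index ribs line up with the hose stubs. Leave the glass jar, the two ink tins and the grey bottle standing where they are.

Things in the scene. Friction and masses are not known exactly. Their poses are not given: they have to be found in the camera images.
- filter_base: Base of the filter holder, fixed on the bench: dark round foot 96 mm across, grey body 60 mm across, flat rim 75 mm up. Origin: centre of the underside, on the bench; z up. Hose stubs stick out along its +x and -x (to 57 mm from the axis, 32 mm up); white index ribs on the collar at +x and -x too. Its top is a bayonet socket (see base_rim, base_disc_top)
- base_rim (a point): Centre of the base's rim; axes as the base's. Socket, the same after a half turn: mouth 43 mm wide between lips, two entry gaps centred 75 deg anticlockwise (from above) of the ribs. A spigot enters when its part's x axis stands 75 deg anticlockwise of the socket's x axis (or that plus a half turn), within 5 deg and 1.5 mm; elsewhere its lugs land on the lips
- base_disc_top (a point): Point on the base's axis 14 mm below the rim, at the sprung strainer disc. The disc pushes back over the last 8.5 mm, 4 N rising to 11 N. With its shoulder held down on the rim a part turns clockwise 75 deg, to x axes parallel, and 3 deg more to a stop; let go, it springs up 3.5 mm and is locked. Unlock: press down 3.5 mm, turn 75 deg anticlockwise, lift
- stage: Loose pale strainer stage, 97.5 mm high, 0.2 kg, upright on the bench. Origin: centre of its underside (foot of its spigot); z up, x through its two dark index ribs. Spigot 17.5 mm long, 40 mm across, tapered foot, two lugs 51 mm across at +x and -x. Shoulder (underside of a 60 mm flange) 17.5 mm above the origin, orange gasket under it
- stage_center (a point): Middle of the stage's square grip body, 50 mm above its origin; axes as the stage's. The body is 54 x 54 mm with flat sides facing +x, -x, +y, -y, from 26 to 76 mm above the origin; any two opposite sides can be gripped. Pressed fully down on the base, the stage's origin is 57.5 mm above the base's; locked, 61 mm
- stage_rim (a point): Centre of the stage's rim, 97.5 mm above its origin; axes as the stage's. The round collar below it, 60 mm across and 22 mm high, is a bayonet socket just like the base's (same gaps, spring, turn and stop), measured from the stage's x axis. Pressing the cap in also pushes a locked stage down by its own 3.5 mm; the end stop keeps the stage from turning on, and both spring up again when let go
- cap: Loose dark green cap, 65.5 mm high, 0.11 kg; at the start locked in the base. Origin: centre of its underside (foot of its spigot); z up, x along its finger bar. Spigot, lugs (at +x and -x), shoulder and gasket as the stage's; disc 60 mm across 17.5 to 29.5 mm above the origin. It stands well on its spigot. Pressed down its origin is 80 mm above the stage's, locked 83.5 mm
- cap_bar (a point): Middle of the cap's upright finger bar, 47.5 mm above the cap's origin; axes as the cap's. The bar is 56 mm long (along x), 14 mm thick (along y) and reaches from 18 mm below this point (top of the disc) to 18 mm above it
- jar_center (a point): Glass jar with water, 74 mm across, 102 mm high: its centre, half-way up. Not to be disturbed
- red_tin_center (a point): Red ink tin, 70 mm across, 48 mm high, standing close beside the stage's +x side: its centre, half-way up. Not to be disturbed
- grey_bottle_center (a point): Grey bottle with a black cap, 68 x 50 mm, 130 mm high: its centre, half-way up. Not to be disturbed
- blue_tin_center (a point): Blue ink tin, 70 mm across, 45 mm high, standing close beside the filter base: its centre, half-way up. Not to be disturbed
Not all that is in view belongs to the job. There is more than one size of the cap; the job needs the smaller.

How it is judged (in metres and radians):
On the way, in this order (a step that is already met when the one before it is completed fails the run):
1. the cap is off the base (horizontal distance between cap and filter_base above 0.09 m), for 0.2 s.
2. the stage is locked in the base (z of stage in the frame of filter_base between 0.0598 and 0.0635 m and horizontal distance between stage and filter_base below 0.005 m and angle between the x axis of stage and the x axis of filter_base, either way round below 0.14 rad and angle between stage's own z axis and vertical below 0.07 rad), for 0.2 s.
At the end, for the whole second after the job is handed in: Stage locked in base and cap locked in stage, each sprung up in its recess (origin 61 mm above the base's, 83.5 mm above the stage's, -1.2/+2.5 mm), x axes parallel within 0.14 rad either way round, axes within 5 mm, upright within 0.07 rad, at rest, released (all of step 2 and z of cap in the frame of stage between 0.0823 and 0.086 m and horizontal distance between cap and stage below 0.005 m and angle between the x axis of cap and the x axis of stage, either way round below 0.14 rad and angle between cap's own z axis and vertical below 0.07 rad and linear speed of each of stage, cap below 0.01 m/s and angular speed of each of stage, cap below 0.1 rad/s); the robot touches nothing.
It fails at once if the glass jar is shifted by more than 2 cm or tipped over (distance of jar_center from where it was at the start of the episode above 0.02 m or angle between jar_center's own z axis and vertical above 0.35 rad).
It fails at once if the red ink tin is shifted by more than 2 cm or tipped over (distance of red_tin_center from where it was at the start of the episode above 0.02 m or angle between red_tin_center's own z axis and vertical above 0.35 rad).
It fails at once if the grey bottle is shifted by more than 2 cm or tipped over (distance of grey_bottle_center from where it was at the start of the episode above 0.02 m or angle between grey_bottle_center's own z axis and vertical above 0.35 rad).
It fails at once if the blue ink tin is shifted by more than 2 cm or tipped over (distance of blue_tin_center from where it was at the start of the episode above 0.02 m or angle between blue_tin_center's own z axis and vertical above 0.35 rad).
It also fails if it takes over 72 s, if anything falls off the work surface, if the arm or the gripper's body presses on something with over 40 N, if the wrist force passes 120 N, or if a joint passes its speed limit or range.

## Working session

There is one attempt and no reset: what is moved stays moved. The work goes in short steps, Python scripts to look and compute and a tool call to move; the robot and the scene stay as the last step left them, time stands still between calls to the robot, and variables do not carry over. Pictures are saved under pics/ and viewed, and the job is handed in when it is done.

Besides the shell and the picture viewer there is one more tool, called after "Emit:" as name(argument=value, ...), one argument or row to a line, values as JSON. drive_tool: Moves the arm, as the interface text tells. Its arguments: {"type":"object","properties":{"rows":{"type":"string"},"squeeze":{"type":"number"}},"required":["rows"]}

```bash
ls; mkdir -p pics; python3 - <<'E'
from workcell import observe, optics, manip, spotter
import cv2
print(observe())
for n in ("scene","top","wrist"):
    p,d=optics.read_camera(n); cv2.imwrite(f"pics/a_{n}.png",p[:,:,::-1])
    c=optics.calibration(n); print(n,c)
    for o in ["filter_base","stage","cap","base_rim","stage_center","stage_rim","cap_bar","jar_center","red_tin_center","grey_bottle_center","blue_tin_center"]:
        if n=="wrist": continue
        r=spotter.spot_point(o,n)
        print(o,[(x['score'],x['centre']) for x in r][:3])
E
```

```text
pics
{'t': 0.0, 'joint_pos': array([-76.73212199,  23.59961092,  -0.72909724,  91.50252352,
         0.31861471,  64.99017672,  -4.70948567]), 'joint_vel': array([-0.00490765,  0.00970854, -0.01217481,  0.10802533, -0.0379865 ,
        0.06253432, -0.07117055]), 'joint_torque': array([-3.19224537e-04, -5.87970364e+01,  6.41182847e-01, -2.91066152e+01,
       -5.38548664e-02,  1.85792428e-02,  1.40239677e-04]), 'ee_pos': array([0.18442284, 0.59660021, 0.18992435]), 'tcp_rot': array([-1.79909768e+02,  4.06691943e-03,  1.62825925e+02]), 'ft_force': array([-0.31381781,  0.29952594,  0.02808799]), 'ft_torque': array([-0.05030984, -0.04728633, -0.00447242]), 'gripper_width': 0.08761538135173011}
scene {'mtx': array([[509.59971753,   0.        , 321.29087617],
       [  0.        , 509.59971753, 249.49601399],
       [  0.        ,   0.        ,   1.        ]]), 'k1': -0.07072190473988266, 'rvec': array([ 2.31454479, -0.21175257,  0.10144061]), 'tvec': array([-0.5351089 ,  0.15849198,  1.30180398])}
filter_base [(0.66, [0.4872, -0.0618, 0.0015])]
stage [(0.8, [0.5138, -0.295, -0.0015])]
cap
[... 1084 characters left out ...]
-0.0718, 0.0748])]
stage_center [(0.87, [0.517, -0.2965, 0.0496])]
stage_rim [(0.89, [0.5142, -0.297, 0.0982])]
cap_bar [(0.96, [0.5825, 0.0768, 0.0648]), (0.67, [0.4856, -0.0677, 0.1076])]
jar_center [(0.87, [0.5096, 0.316, 0.0493])]
red_tin_center [(0.62, [0.5741, -0.2355, 0.0234])]
grey_bottle_center [(0.75, [0.6784, -0.005, 0.0658])]
blue_tin_center [(0.69, [0.4485, 0.0182, 0.0223])]
wrist {'mtx': array([[404.05590582,   0.        , 321.28638419],
       [  0.        , 404.05590582, 243.26521691],
       [  0.        ,   0.        ,   1.        ]]), 'k1': -0.060264760556610744, 'rvec': array([-2.32352149, -1.71436483, -0.25867733]), 'tvec': array([-0.6241035 , -0.03642963,  0.39176145])}
```

View pics/a_scene.png

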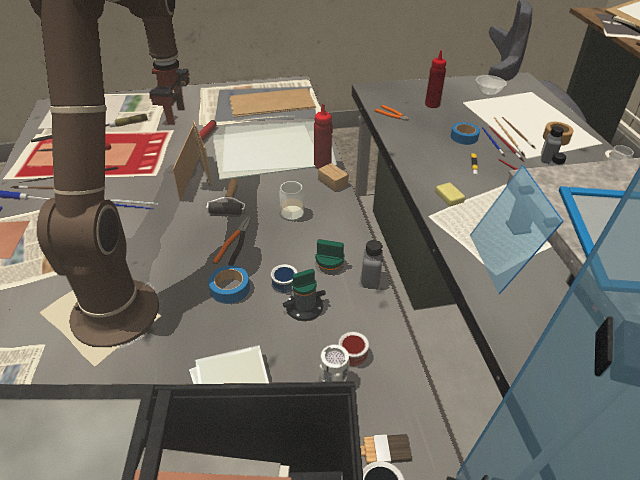

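View pics/a_top.png

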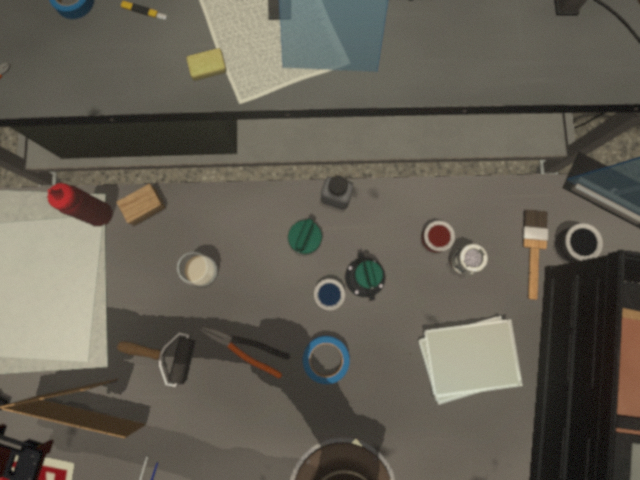

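View pics/a_wrist.png

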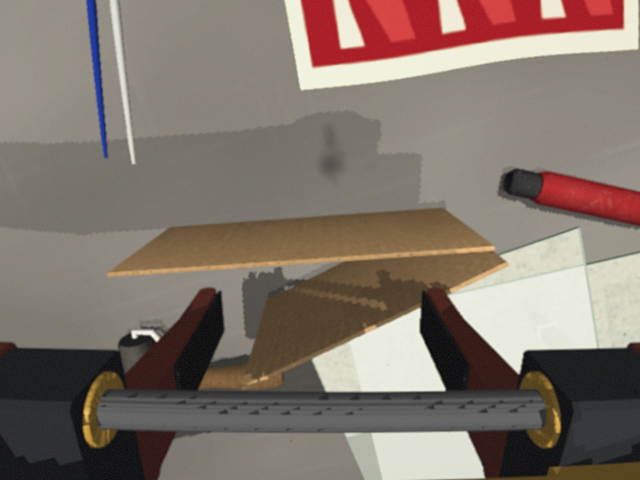

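```bash
python3 - <<'E'
import cv2
p=cv2.imread("pics/a_top.png")
a=p[220:310,330:410]; b=p[210:290,410:500]
import numpy as np
a=cv2.resize(a,(400,450),interpolation=cv2.INTER_CUBIC);b=cv2.resize(b,(400,450),interpolation=cv2.INTER_CUBIC)
cv2.imwrite("pics/a_crop.png",np.hstack([a,b]))
from workcell import observe
print(observe()['t'])
E
```

```text
1.25
```

View pics/a_crop.png

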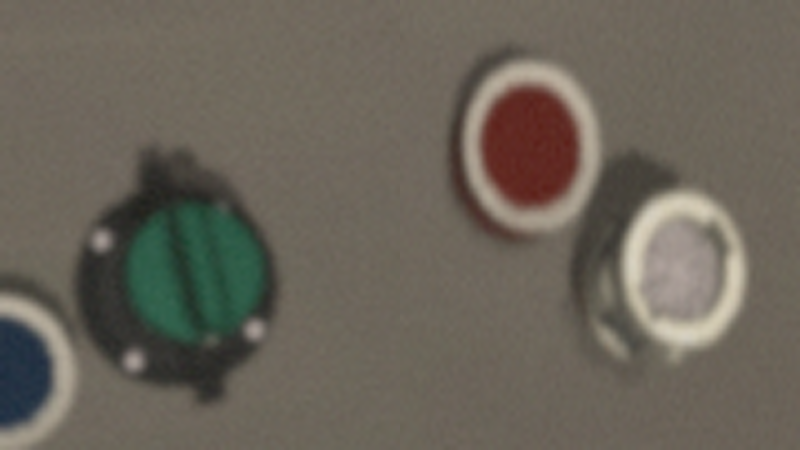

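Emit:
drive_tool(
  rows="0 0 -4 0 1; 0 0 -4 0 1; 0 0 -3 0 1; 0 0 0 0 1",
)

```text
t: 1.65
ee_pos: [0.1843, 0.5962, 0.3031]
tcp_rot: [-179.8, 0.0, 162.8]
ft_force: [0.3, 0.3, 0.4]
gripper_width: 0.088
```

```bash
cat > h.py <<'E'
import numpy as np, cv2
from scipy.spatial.transform import Rotation as Rot
from workcell import observe, optics, manip, spotter
def wrap(a): return (a+180)%360-180
def plan(pos,yaw,n=None,grip=1,shortest=True,vmax=4.5,wmax=8.4):
    s=observe(); p=np.array(s['ee_pos']); y=s['tcp_rot'][2]
    d=np.array(pos)-p; dy=wrap(yaw-y) if shortest else yaw-y
    m=max(1,int(np.ceil(np.linalg.norm(d)*100/vmax)),int(np.ceil(abs(dy)/wmax)))
    n=n or m
    out=[]
    for i in range(n):
        yy=y+dy*i/n
        R=Rot.from_euler('xyz',[180,0,yy],degrees=True)
        v=R.inv().apply(d/n)*100
        out.append("%.2f %.2f %.2f %.1f %g"%(v[0],v[1],v[2],-dy/n,grip))
    print("t",s['t'],"pose",p.round(4),np.round(s['tcp_rot'],1),"J",np.round(s['joint_pos'],0),"F",s['ft_force'].round(1))
    print("d",d.round(4),"dyaw",round(dy,1),"rows",n)
    for i in range(0,n,10): print("; ".join(out[i:i+10]))
def save(n,name):
    p,d=optics.read_camera(n); cv2.imwrite(f"pics/{name}.png",p[:,:,::-1]); return p,d
def proj(P,c):
    P=np.atleast_2d(P); R=cv2.Rodrigues(c['rvec'])[0]; q=P@R.T+c['tvec']
    u=q[:,:2]/q[:,2:]; r2=(u**2).sum(1,keepdims=True); u=u*(1+c['k1']*r2)
    return u*[c['mtx'][0,0],c['mtx'][1,1]]+[c['mtx'][0,2],c['mtx'][1,2]]
def unproj_z(uv,c,z):
    R=cv2.Rodrigues(c['rvec'])[0]; dist=np.array([c['k1'],0,0,0])
    n=cv2.undistortPoints(np.array(uv,float).reshape(-1,1,2),c['mtx'],dist).reshape(-1,2)
    ray=np.c_[n,np.ones(len(n))]@R; o=-R.T@c['tvec']
    return o+ray*((z-o[2])/ray[:,2])[:,None]
E
python3 - <<'E'
from h import *
plan([0.45,-0.05,0.27],11)
c=optics.calibration('wrist');R=cv2.Rodrigues(c['rvec'])[0];print("cam",-R.T@c['tvec'],"fwd",R[2])
E
```

```text
t 1.65 pose [0.1843 0.5962 0.3031] [-179.8    0.   162.8] J [-77.  20.  -0.  82.   0.  78.  -5.] F [0.3 0.3 0.4]
d [ 0.2657 -0.6462 -0.0331] dyaw -151.8 rows 19
-2.34 -2.84 0.17 8.0 1; -2.71 -2.48 0.17 8.0 1; -3.03 -2.08 0.17 8.0 1; -3.29 -1.64 0.17 8.0 1; -3.49 -1.17 0.17 8.0 1; -3.62 -0.67 0.17 8.0 1; -3.67 -0.16 0.17 8.0 1; -3.66 0.35 0.17 8.0 1; -3.58 0.86 0.17 8.0 1; -3.42 1.34 0.17 8.0 1
-3.20 1.81 0.17 8.0 1; -2.92 2.23 0.17 8.0 1; -2.58 2.62 0.17 8.0 1; -2.19 2.95 0.17 8.0 1; -1.76 3.23 0.17 8.0 1; -1.29 3.44 0.17 8.0 1; -0.80 3.59 0.17 8.0 1; -0.30 3.67 0.17 8.0 1; 0.22 3.67 0.17 8.0 1
cam [0.10654808 0.62044301 0.49663105] fwd [ 0.28210592 -0.0918871  -0.95497278]
```

Emit:
drive_tool(
  rows="-2.3 -2.8 0.2 8 1; -2.7 -2.5 0.2 8 1; -3 -2.1 0.2 8 1; -3.3 -1.6 0.2 8 1; -3.5 -1.2 0.2 8 1; -3.6 -0.7 0.2 8 1; -3.7 -0.2 0.2 8 1; -3.7 0.4 0.2 8 1; -3.6 0.9 0.2 8 1; -3.4 1.3 0.2 8 1",
)

```text
t: 2.65
ee_pos: [0.3164, 0.2423, 0.2763]
tcp_rot: [-179.8, 0.4, 80.2]
ft_force: [0.7, 0.7, -0.5]
gripper_width: 0.0882
```

Emit:
drive_tool(
  rows="-3.2 1.8 0.2 8 1; -2.9 2.2 0.2 8 1; -2.6 2.6 0.2 8 1; -2.2 3 0.2 8 1; -1.8 3.2 0.2 8 1; -1.3 3.4 0.2 8 1; -0.8 3.6 0.2 8 1; -0.3 3.7 0.2 8 1; 0.2 3.7 0.2 8 1; 0 0 0 0 1",
)

```text
t: 3.65
ee_pos: [0.4181, -0.0919, 0.2543]
tcp_rot: [179.7, 0.3, 4.5]
ft_force: [-0.2, 0.8, 0.2]
gripper_width: 0.0876
```

```bash
python3 - <<'E'
from h import *
s=observe();print(s['t'],s['ee_pos'],s['tcp_rot'],s['joint_pos'].round(1))
p,d=save('wrist','b_wrist');c=optics.calibration('wrist')
for o in ["cap_bar","cap","base_rim","filter_base"]:
  r=spotter.spot_point(o,'wrist');print(o,[(x['score'],x['centre']) for x in r][:3])
E
```

```text
3.65 [ 0.4181388  -0.09188184  0.25434253] [179.71909215   0.33067549   4.54579626] [-36.7  -1.6  42.4 113.5   1.6  68.  -80.4]
cap_bar [(0.97, [0.5833, 0.0731, 0.0633]), (0.66, [0.4856, -0.0698, 0.1074])]
cap [(0.84, [0.4849, -0.0661, 0.0621]), (0.56, [0.5868, 0.073, 0.0002])]
base_rim []
filter_base []
```

View pics/b_wrist.png

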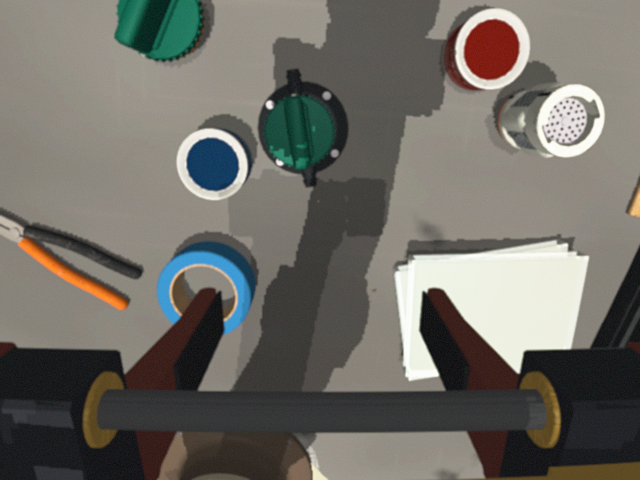

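```bash
cat >> h.py <<'E'
def cloud(d,c,step=1):
    R=cv2.Rodrigues(c['rvec'])[0]
    v,u=np.mgrid[0:480:step,0:640:step]; uv=np.c_[u.ravel(),v.ravel()].astype(float)
    n=cv2.undistortPoints(uv.reshape(-1,1,2),c['mtx'],np.array([c['k1'],0,0,0.])).reshape(-1,2)
    z=d[::step,::step].ravel(); q=np.c_[n,np.ones(len(n))]*z[:,None]
    P=(q-c['tvec'])@R; P[z<=0]=np.nan
    return P,uv
def topface(P,xy,r,z0,z1):
    m=(np.hypot(*(P[:,:2]-xy).T)<r)&(P[:,2]>z0)&(P[:,2]<z1); return P[m],m
def rect(Q):
    (cx,cy),(w,h),a=cv2.minAreaRect(Q[:,:2].astype(np.float32)*1000)
    if w<h: a+=90; 
    return cx/1000,cy/1000,max(w,h),min(w,h),a
E
python3 - <<'E'
from h import *
p,d=optics.read_camera('wrist');c=optics.calibration('wrist')
P,uv=cloud(d,c)
Q,m=topface(P,[.487,-.067],.06,.115,.14); print(len(Q),Q.mean(0),np.median(Q[:,2]),rect(Q))
e=np.linalg.eigh(np.cov(Q[:,:2].T)); print("bar pca",np.degrees(np.arctan2(e[1][1,1],e[1][0,1])),np.sqrt(e[0]*12))
Q,m=topface(P,[.515,-.297],.06,.088,.11); print(len(Q),Q.mean(0),np.median(Q[:,2]))
print("stage rim",np.array(cv2.minEnclosingCircle(Q[:,:2].astype(np.float32)*1000),dtype=object))
Q,m=topface(P,[.487,-.067],.09,.025,.048); r=np.hypot(*(Q[:,:2]-[.487,-.067]).T); Q=Q[(r>.047)]; r=np.hypot(*(Q[:,:2]-[.487,-.067]).T)
for q in Q[(r<.062)][::8]: print("stub",q.round(4))
a=cv2.resize(p[60:200,230:370],(560,560),interpolation=cv2.INTER_CUBIC);cv2.imwrite('pics/b_c1.png',a[:,:,::-1])
a=cv2.resize(p[70:170,480:620],(784,560),interpolation=cv2.INTER_CUBIC);cv2.imwrite('pics/b_c2.png',a[:,:,::-1])
E
```

```text
1306 [ 0.48733985 -0.06893616  0.12591015] 0.12617220068402502 (0.48660992431640626, -0.0689234848022461, 56.08034133911133, 14.118572235107422, 12.61587905883789)
bar pca -167.36972119965415 [0.01387739 0.05420373]
3362 [ 0.51691884 -0.29847846  0.09383735] 0.09598835039802878
stage rim [(516.6956176757812, -300.1483154296875) 32.12424087524414]
stub [ 0.5425 -0.0587  0.0377]
stub [ 0.5413 -0.0569  0.039 ]
stub [ 0.5403 -0.0531  0.0368]
stub [ 0.5411 -0.0606  0.0359]
stub [ 0.5398 -0.057   0.0369]
stub [ 0.5386 -0.0522  0.0353]
stub [ 0.539  -0.06    0.0387]
stub [ 0.5377 -0.0553  0.038 ]
stub [ 0.5386 -0.0627  0.0354]
stub [ 0.5367 -0.0574  0.0414]
stub [ 0.5358 -0.0515  0.0352]
stub [ 0.5361 -0.0593  0.0401]
stub [ 0.5349 -0.0516  0.0353]
stub [ 0.5353 -0.0593  0.0385]
stub [ 0.5339 -0.0517  0.0365]
stub [ 0.5346 -0.0593  0.0358]
stub [ 0.5333 -0.0536  0.0353]
stub [ 0.5338 -0.0613  0.0372]
stub [ 0.4697 -0.0075  0.0347]
stub [ 0.4683 -0.009   0.0254]
stub [ 0.4677 -0.0103  0.0448]
stub [ 0.466  -0.0106  0.0341]
stub [ 0.4649 -0.0096  0.0458]
stub [ 0.464  -0.0123  0.0442]
stub [ 0.4622 -0.0125  0.0327]
stub [ 0.4606 -0.0134  0.0252]
stub [ 0.4603 -0.0127  0.0456]
stub [ 0.4586 -0.0141  0.0355]
stub [ 0.4568 -0.0148  0.0266]
stub [ 0.4564 -0.0154  0.0427]
stub [ 0.4537 -0.0158  0.0252]
stub [ 0.4525 -0.0161  0.033 ]
stub [ 0.443  -0.0841  0.0365]
stub [ 0.44   -0.0742  0.0366]
stub [ 0.441  -0.0822  0.038 ]
stub [ 0.4396 -0.0783  0.038 ]
stub [ 0.4391 -0.0865  0.0299]
stub [ 0.4387 -0.0814  0.0373]
stub [ 0.4363 -0.0744  0.0326]
stub [ 0.438  -0.0825  0.0385]
stub [ 0.4361 -0.0755  0.0369]
stub [ 0.437  -0.0836  0.0378]
stub [ 0.4356 -0.0787  0.0384]
stub [ 0.4359 -0.0868  0.0358]
stub [ 0.4348 -0.0818  0.0379]
stub [ 0.4332 -0.0778  0.0366]
stub [ 0.4338 -0.086   0.0356]
stub [ 0.4328 -0.082   0.0382]
stub [ 0.4314 -0.079   0.0374]
```

View pics/b_c1.png

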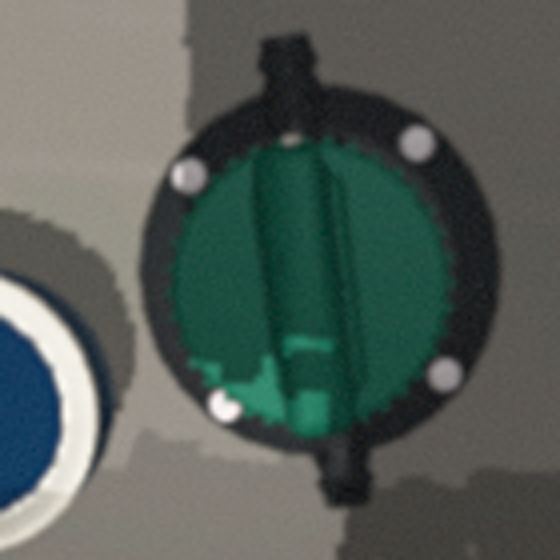

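View pics/b_c2.png

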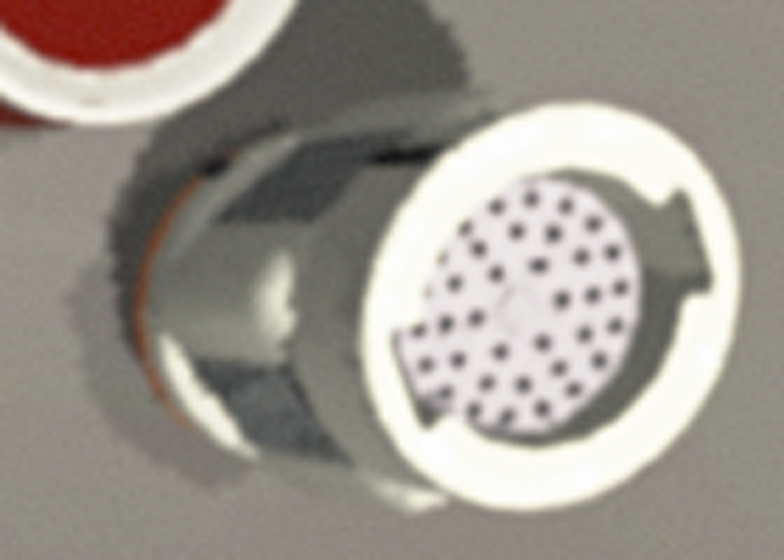

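```bash
python3 - <<'E'
from h import *
c=optics.calibration('wrist')
g=unproj_z([[604.1,112.9],[554.1,137.0]],c,.0975);print(g.round(4),g.mean(0),np.degrees(np.arctan2(*(g[0]-g[1])[1::-1])))
plan([0.487,-0.069,0.15],12.6,n=4,grip=1)
E
```

```text
[[ 0.529  -0.3205  0.0975]
 [ 0.504  -0.2808  0.0975]] [ 0.51652712 -0.30063979  0.0975    ] -57.83933366621049
t 3.95 pose [ 0.4179 -0.0861  0.2546] [179.8   0.4   5.4] J [-37.  -2.  42. 114.   2.  68. -80.] F [ 0.1  0.5 -0.1]
d [ 0.0691  0.0171 -0.1046] dyaw 7.2 rows 4
1.76 -0.27 2.61 -1.8 1; 1.77 -0.21 2.61 -1.8 1; 1.77 -0.15 2.61 -1.8 1; 1.78 -0.10 2.61 -1.8 1
```

Emit:
drive_tool(
  rows="1.8 -0.3 2.6 -1.8 0.3; 1.8 -0.2 2.6 -1.8 0.3; 1.8 -0.1 2.6 -1.8 0.3; 1.8 -0.1 2.6 -1.8 0.3; 0 0 0 0 0.3; 0 0 0 0 0.3",
)

```text
t: 4.55
ee_pos: [0.4911, -0.0613, 0.1478]
tcp_rot: [-179.9, 0.1, 13.7]
ft_force: [0.7, 0.1, 0.7]
gripper_width: 0.0569
```

```bash
python3 - <<'E'
from h import *
plan([0.487,-0.069,0.0955],12.6,grip=.3)
E
```

```text
t 4.55 pose [ 0.4911 -0.0613  0.1478] [-1.799e+02  1.000e-01  1.370e+01] J [-33.  16.  41. 114. -13.  55. -61.] F [0.7 0.1 0.7]
d [-0.0041 -0.0077 -0.0523] dyaw -1.1 rows 2
-0.29 0.33 2.62 0.5 0.3; -0.29 0.33 2.62 0.5 0.3
```

Emit:
drive_tool(
  rows="-0.3 0.3 1.5 0.5 0.3; -0.3 0.3 1.5 0.5 0.3; 0 0 1.5 0 0.3; 0 0 0.5 0 0.3; 0 0 0 0 0.3",
)

```text
t: 5.05
ee_pos: [0.487, -0.0668, 0.103]
tcp_rot: [-179.8, -0.4, 12.7]
ft_force: [0.3, 0.3, -0.1]
gripper_width: 0.0573
```

```bash
python3 - <<'E'
from h import *
plan([0.487,-0.069,0.0955],12.6,grip=-1)
E
```

```text
t 5.05 pose [ 0.487  -0.0668  0.103 ] [-179.8   -0.4   12.7] J [-30.  19.  40. 117. -17.  49. -58.] F [ 0.3  0.3 -0.1]
d [ 0.     -0.0022 -0.0075] dyaw -0.1 rows 1
-0.05 0.22 0.75 0.1 -1
```

Emit:
drive_tool(
  rows="0 0.2 0.6 0 0.3; 0 0.05 0.3 0 -1; 0 0 0 0 -1; 0 0 0 0 -1; 0 0 0 0 -1; 0 0 0 0 -1; 0 0 0 0 -1",
  squeeze=45,
)

```text
t: 5.75
ee_pos: [0.4893, -0.0691, 0.0965]
tcp_rot: [-179.8, -0.7, 12.7]
ft_force: [-0.8, 0.4, -0.2]
gripper_width: 0.0123
```

Emit:
drive_tool(
  rows="-0.1 0 0.4 0 -1; -0.1 0 0.4 0 -1; 0 0 0.4 0 -1",
)

```text
t: 6.05
ee_pos: [0.4898, -0.0676, 0.0909]
tcp_rot: [-179.4, -1.0, 12.7]
ft_force: [-30.7, 0.4, 88.8]
gripper_width: 0.0002
```

Emit:
drive_tool(
  rows="0 0 -0.3 0 -1",
)

```text
t: 6.15
ee_pos: [0.4903, -0.0678, 0.0955]
tcp_rot: [-179.3, -1.1, 12.7]
ft_force: [-1.7, 0.6, 4.9]
gripper_width: 0.0004
```

```bash
python3 - <<'E'
from h import *
s=observe();print(s['ee_pos'],s['ft_force'],s['gripper_width'])
save('wrist','c_wrist');p,d=save('scene','c_s')
cv2.imwrite('pics/c_s2.png',cv2.resize(p[220:350,230:410],None,fx=4,fy=4)[:,:,::-1])
E
```

```text
[ 0.49030979 -0.0677987   0.09551092] [-1.66487758  0.56404006  4.90787632] 0.00041608746900446806
```

View pics/c_wrist.png

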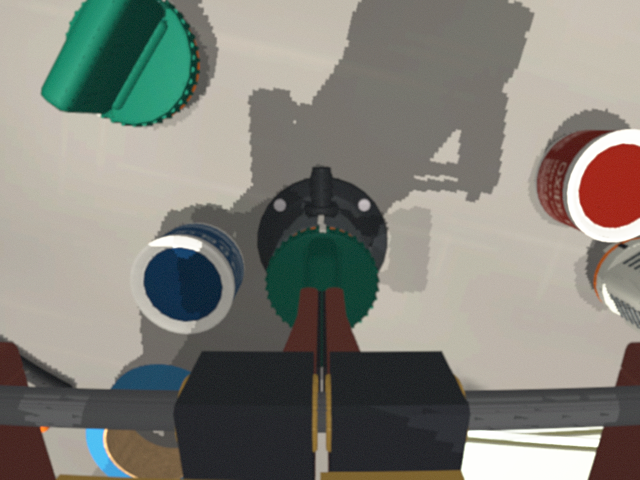

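View pics/c_s2.png

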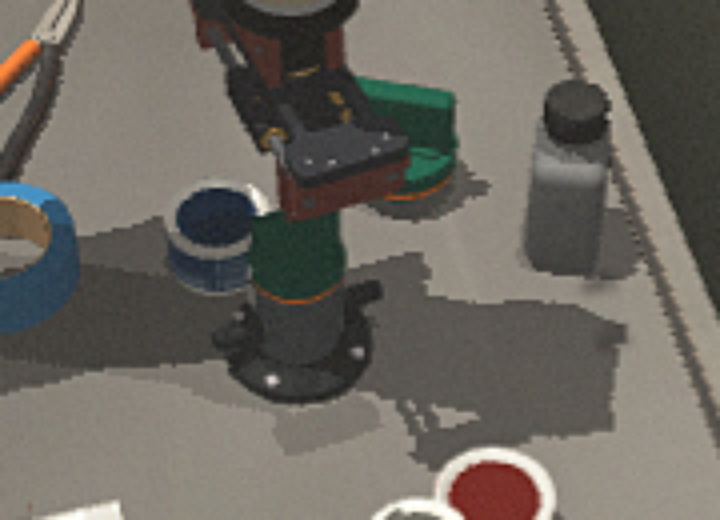

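```bash
python3 - <<'E'
from h import *
s=observe();e=s['ee_pos']
for n in('wrist','scene','top'):
    c=optics.calibration(n); print(n,proj([e,e+[0,0,.03],[.487,-.069,.126],[.487,-.069,.09]],c).round(0).tolist())
p,d=save('top','c_t');P,uv=cloud(d,optics.calibration('top'));cv2.imwrite('pics/c_t2.png',cv2.resize(p[190:330,300:460],None,fx=5,fy=4)[:,:,::-1])
p,d=optics.read_camera('wrist');c=optics.calibration('wrist');P,uv=cloud(d,c)
P=P.reshape(480,640,3)
for v in range(230,400,10): print(v,P[v,321].round(4),P[v,335].round(4))
p,d=optics.read_camera('scene');c=optics.calibration('scene');P,uv=cloud(d,c);P=P.reshape(480,640,3)
print('scene')
for v in range(250,310,4): print(v,P[v,303].round(4),P[v,310].round(4),p[v,303])
E
```

```text
wrist [[320.0, 283.0], [319.0, 308.0], [319.0, 317.0], [320.0, 286.0]]
scene [[305.0, 280.0], [305.0, 271.0], [304.0, 272.0], [304.0, 282.0]]
top [[369.0, 272.0], [370.0, 271.0], [371.0, 273.0], [369.0, 274.0]]
230 [ 0.517  -0.0626  0.0889] [ 0.5171 -0.0701  0.0828]
240 [ 0.5139 -0.0634  0.0964] [ 0.5135 -0.0708  0.0891]
250 [ 0.5138 -0.0636  0.1128] [ 0.5119 -0.0709  0.1014]
260 [ 0.5129 -0.064   0.1243] [ 0.5127 -0.0703  0.1194]
270 [ 0.5086 -0.0649  0.1247] [ 0.5095 -0.071   0.1234]
280 [ 0.5045 -0.0659  0.126 ] [ 0.5047 -0.0721  0.1228]
290 [ 0.4995 -0.067   0.1248] [ 0.5027 -0.0724  0.1294]
300 [ 0.4951 -0.068   0.1255] [ 0.5023 -0.0723  0.1389]
310 [ 0.4909 -0.069   0.1265] [ 0.5024 -0.0721  0.1486]
320 [ 0.4852 -0.0702  0.1246] [ 0.5018 -0.072   0.1557]
330 [ 0.4807 -0.0712  0.1255] [ 0.5014 -0.072   0.1625]
340 [ 0.4759 -0.0723  0.1258] [ 0.5018 -0.0717  0.1703]
350 [ 0.4708 -0.0735  0.1257] [ 0.5018 -0.0716  0.1767]
360 [ 0.4656 -0.0747  0.1257] [ 0.5217 -0.0659  0.2149]
370 [ 0.3772 -0.0933 -0.0018] [ 0.5218 -0.0658  0.2189]
380 [ 0.3685 -0.0953 -0.0006] [ 0.5213 -0.0659  0
[... 373 characters left out ...]
74 -0.1641  0.2388] [81 51 45]
270 [ 0.4736 -0.1538  0.2189] [ 0.4893 -0.1521  0.2143] [81 50 44]
274 [ 0.4834 -0.083   0.1329] [ 0.5022 -0.072   0.1184] [92 52 50]
278 [ 0.4839 -0.0776  0.1135] [ 0.5015 -0.0754  0.108 ] [42 56 49]
282 [ 0.4837 -0.0775  0.0993] [ 0.5017 -0.0737  0.0919] [27 51 39]
286 [ 0.483  -0.0809  0.0886] [ 0.5    -0.0831  0.0877] [35 53 42]
290 [ 0.4809 -0.094   0.0886] [ 0.4979 -0.0954  0.0868] [39 54 49]
294 [ 0.4797 -0.1005  0.0815] [ 0.4972 -0.0993  0.0767] [31 50 47]
298 [ 0.48   -0.096   0.0618] [ 0.4976 -0.0959  0.0581] [58 59 60]
302 [ 0.4797 -0.0968  0.0478] [ 0.4978 -0.0936  0.0405] [52 53 51]
306 [ 0.4794 -0.0967  0.0325] [ 0.4979 -0.092   0.0232] [56 63 60]
```

```bash
python3 - <<'E'
from h import *
s=observe();p,d=optics.read_camera('wrist');c=optics.calibration('wrist');P,uv=cloud(d,c)
R=Rot.from_euler('xyz',s['tcp_rot'],degrees=True)
T=R.inv().apply(P-s['ee_pos']).reshape(480,640,3)*1000
for v in range(270,380,8):
    print(v,[tuple(T[v,u].round(0).astype(int)) for u in (290,300,306,312,318,321,326,332,338,344,350)])
print(s['t'])
E
```

```text
270 [(np.int64(5), np.int64(-16), np.int64(6)), (np.int64(5), np.int64(-10), np.int64(6)), (np.int64(18), np.int64(-6), np.int64(-28)), (np.int64(19), np.int64(-3), np.int64(-31)), (np.int64(19), np.int64(-1), np.int64(-31)), (np.int64(19), np.int64(1), np.int64(-31)), (np.int64(19), np.int64(3), np.int64(-31)), (np.int64(19), np.int64(5), np.int64(-30)), (np.int64(6), np.int64(9), np.int64(3)), (np.int64(5), np.int64(13), np.int64(5)), (np.int64(6), np.int64(16), np.int64(4))]
278 [(np.int64(1), np.int64(-16), np.int64(6)), (np.int64(1), np.int64(-10), np.int64(5)), (np.int64(15), np.int64(-6), np.int64(-29)), (np.int64(-9223372036854775808), np.int64(-9223372036854775808), np.int64(-9223372036854775808)), (np.int64(15), np.int64(-1), np.int64(-30)), (np.int64(16), np.int64(1), np.int64(-32)), (np.int64(15), np.int64(3), np.int64(-30)), (np.int64(15), np.int64(5), np.int64(-30)), (np.int64(2), np.int64(9), np.int64(1)), (np.int64(1), np.int64(13), np.int64(4)), (np.int64(0), np.int64(16), np.int64(6))]
286 [(np.int64(-4), np.int64(-16), np.int64(5)), (np.int64(-4), np.int64(-11), np
[... 5222 characters left out ...]
, (np.int64(33), np.int64(4), np.int64(-122)), (np.int64(33), np.int64(5), np.int64(-122)), (np.int64(34), np.int64(6), np.int64(-123))]
374 [(np.int64(33), np.int64(-6), np.int64(-125)), (np.int64(33), np.int64(-4), np.int64(-125)), (np.int64(33), np.int64(-2), np.int64(-125)), (np.int64(34), np.int64(-1), np.int64(-126)), (np.int64(7), np.int64(0), np.int64(-88)), (np.int64(-120), np.int64(1), np.int64(91)), (np.int64(8), np.int64(2), np.int64(-89)), (np.int64(33), np.int64(3), np.int64(-125)), (np.int64(33), np.int64(4), np.int64(-125)), (np.int64(32), np.int64(5), np.int64(-124)), (np.int64(34), np.int64(6), np.int64(-126))]
6.4<stdin>:6: RuntimeWarning: invalid value encountered in cast
```

Emit:
drive_tool(
  rows="-0.1 0 -0.5 0 0; 0 0 0 0 0; 0 0 0 0 0; 0 0 0 0 0; 0 0 0 0 0",
)

```text
t: 6.95
ee_pos: [0.4889, -0.0681, 0.0985]
tcp_rot: [-179.4, -1.0, 12.8]
ft_force: [-0.4, -0.2, 0.4]
gripper_width: 0.0371
```

```bash
cat >> h.py <<'E'
OFF=np.array([0.001,0.001,-0.031])
def tip():
    s=observe();R=Rot.from_euler('xyz',s['tcp_rot'],degrees=True);return s['ee_pos']+R.apply(OFF)
def tplan(pos,yaw,**k):
    R=Rot.from_euler('xyz',[180,0,yaw],degrees=True); plan(np.array(pos)-R.apply(OFF),yaw,**k)
E
python3 - <<'E'
from h import *
tplan([0.487,-0.069,0.095],12.6,grip=0)
p,d=optics.read_camera('wrist');c=optics.calibration('wrist');P,uv=cloud(d,c)
Q,m=topface(P,[.487,-.067],.035,.115,.128); print(len(Q),rect(Q))
s=observe();R=Rot.from_euler('xyz',s['tcp_rot'],degrees=True)
T=R.inv().apply(P-s['ee_pos'])*1000
m=(abs(T[:,0])<13)&(T[:,0]>-11)&(T[:,2]<-28)&(T[:,2]>-60)&(abs(T[:,1])>15); Q=T[m]
for lo,hi in((-100,0),(0,100)):
    q=Q[(Q[:,1]>lo)&(Q[:,1]<hi)]; print(len(q),np.percentile(q,[1,50,99],axis=0).round(1))
E
```

```text
t 6.95 pose [ 0.4889 -0.0681  0.0985] [-179.4   -1.    12.8] J [-29.  19.  39. 118. -18.  48. -56.] F [-0.4 -0.2  0.4]
d [-0.0031 -0.0001 -0.0345] dyaw -0.2 rows 1
-0.31 -0.06 3.45 0.2 0
3426 (0.48733087158203126, -0.06936479187011718, 55.33033752441406, 14.019593238830566, 12.213735580444336)
1075 [[ -9.4 -26.5 -59.8]
 [ 10.5 -19.6 -47.6]
 [ 11.7 -17.6 -31.6]]
1068 [[ -9.1  19.2 -59.7]
 [ 10.6  21.2 -47.6]
 [ 11.7  28.1 -32. ]]
```

Emit:
drive_tool(
  rows="-0.2 0 1.8 0 0; -0.1 0 1.6 0 0; 0 0 0.2 0 0; 0 0 0 0 0",
)

```text
t: 7.4
ee_pos: [0.4869, -0.0682, 0.0616]
tcp_rot: [-179.4, -1.0, 12.8]
ft_force: [0.5, -0.2, 0.4]
gripper_width: 0.0438
```

```bash
python3 - <<'E'
from h import *
tplan([0.487,-0.069,0.095],12.6,grip=-1);print(tip())
E
```

```text
t 7.4 pose [ 0.4869 -0.0682  0.0616] [-179.4   -1.    12.8] J [-27.  23.  37. 120. -21.  43. -53.] F [ 0.5 -0.2  0.4]
d [-0.0011 -0.      0.0024] dyaw -0.2 rows 1
-0.10 -0.02 -0.24 0.2 -1
[ 0.487609   -0.06940956  0.09262173]
```

Emit:
drive_tool(
  rows="0 0 -0.2 0 -1; 0 0 0 0 -1; 0 0 0 0 -1; 0 0 0 0 -1; 0 0 0 0 -1; 0 0 0 0 -1",
  squeeze=50,
)

```text
t: 8.0
ee_pos: [0.4881, -0.0684, 0.0657]
tcp_rot: [-179.4, -1.2, 12.8]
ft_force: [0.4, 0.4, -3.3]
gripper_width: 0.0135
```

Emit:
drive_tool(
  rows="0 0 0.3 0 -1; 0 0 0.2 0 -1",
)

```text
t: 8.2
ee_pos: [0.4883, -0.0683, 0.0617]
tcp_rot: [-179.4, -1.2, 12.8]
ft_force: [-9.1, 2.8, 32.0]
gripper_width: 0.0136
```

Emit:
drive_tool(
  rows="0 0 0.1 -6 -1; 0 0 0.1 -6 -1; 0 0 0.1 -6 -1",
)

```text
t: 8.5
ee_pos: [0.4882, -0.0682, 0.0617]
tcp_rot: [-179.6, -1.4, 31.2]
ft_force: [-5.1, 1.4, 14.6]
gripper_width: 0.0137
```

Emit:
drive_tool(
  rows="0 0 0.1 -8 -1; 0 0 0.1 -8 -1; 0 0 0.1 -8 -1; 0 0 0.1 -8 -1; 0 0 0.1 -8 -1; 0 0 0.1 -8 -1",
)

```text
t: 9.1
ee_pos: [0.4881, -0.0666, 0.0619]
tcp_rot: [179.2, -1.6, 81.0]
ft_force: [-4.8, 2.3, 16.3]
gripper_width: 0.0137
```

```bash
python3 - <<'E'
from h import *
s=observe();print(s['ee_pos'],s['tcp_rot'],s['ft_force'],s['ft_torque'],s['joint_pos'].round(0),tip())
E
```

```text
[ 0.48811116 -0.06657171  0.06192733] [179.1926478   -1.62549316  81.00305561] [-4.81474742  2.28686634 16.28290264] [ 0.28015045  1.4278652  -0.09282064] [-12.  20.  19. 119. -12.  42.   6.] [ 0.48868609 -0.06654132  0.09295423]
```

Emit:
drive_tool(
  rows="0 0 0.05 -6 -1; 0 0 0 -1 -1; 0 0 -0.4 0 -1; 0 0 -0.6 0 -1",
)

```text
t: 9.5
ee_pos: [0.4877, -0.0666, 0.0735]
tcp_rot: [179.0, -1.7, 88.5]
ft_force: [-0.9, -0.3, -1.5]
gripper_width: 0.0137
```

```bash
python3 - <<'E'
from h import *
c=optics.calibration('top');print(unproj_z([[420,340],[515,318],[521,385],[440,402]],c,0).round(3))
plan([.488,-.067,.115],88,grip=-1)
plan([.415,-.185,.115],88,grip=-1)
E
```

```text
[[ 0.336 -0.192  0.   ]
 [ 0.381 -0.42   0.   ]
 [ 0.227 -0.422  0.   ]
 [ 0.195 -0.231  0.   ]]
t 9.5 pose [ 0.4877 -0.0666  0.0735] [179.   -1.7  88.5] J [-11.  19.  18. 118. -11.  43.  12.] F [-0.9 -0.3 -1.5]
d [ 0.0003 -0.0004  0.0415] dyaw -0.5 rows 1
-0.03 0.03 -4.15 0.5 -1
t 9.5 pose [ 0.4877 -0.0666  0.0735] [179.   -1.7  88.5] J [-11.  19.  18. 118. -11.  43.  12.] F [-0.9 -0.3 -1.5]
d [-0.0727 -0.1184  0.0415] dyaw -0.5 rows 4
-3.00 -1.74 -1.04 0.1 -1; -3.01 -1.73 -1.04 0.1 -1; -3.01 -1.73 -1.04 0.1 -1; -3.02 -1.72 -1.04 0.1 -1
```

Emit:
drive_tool(
  rows="0 0 -2 0 -1; 0 0 -2.2 0 -1; 0 0 0 0 -1",
)

```text
t: 9.8
ee_pos: [0.4865, -0.0683, 0.1168]
tcp_rot: [179.0, -1.6, 88.4]
ft_force: [0.4, 0.0, -1.4]
gripper_width: 0.0138
```

Emit:
drive_tool(
  rows="-3 -1.7 0 0 -1; -3 -1.7 0 0 -1; -3 -1.7 0 0 -1; -3 -1.7 0 0 -1; 0 0 0 0 -1",
)

```text
t: 10.3
ee_pos: [0.413, -0.1883, 0.109]
tcp_rot: [179.0, -1.6, 88.7]
ft_force: [0.5, 0.3, -0.9]
gripper_width: 0.0136
```

```bash
python3 - <<'E'
from h import *
plan([.418,-.185,.008],87.7,grip=-1,vmax=2.5)
p,d=save('wrist','d_w')
E
```

```text
t 10.3 pose [ 0.413  -0.1883  0.109 ] [179.   -1.6  88.7] J [  0.  13.  23. 121.  -9.  47.  28.] F [ 0.5  0.3 -0.9]
d [ 0.005   0.0033 -0.101 ] dyaw -1.0 rows 5
0.07 0.10 2.02 0.2 -1; 0.07 0.10 2.02 0.2 -1; 0.07 0.10 2.02 0.2 -1; 0.07 0.10 2.02 0.2 -1; 0.07 0.10 2.02 0.2 -1
```

View pics/d_w.png

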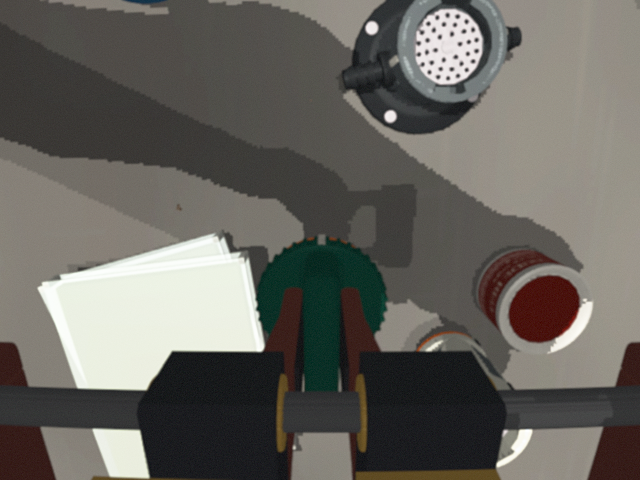

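Emit:
drive_tool(
  rows="0.1 0.1 2.5 0.2 -1; 0.1 0.1 2.5 0.2 -1; 0.1 0.1 2.5 0.2 -1; 0.1 0.1 1.5 0.2 -1; 0 0 0 0 -1",
)

```text
t: 10.85
ee_pos: [0.423, -0.1753, 0.0144]
tcp_rot: [179.0, -1.8, 88.2]
ft_force: [0.6, 0.2, -1.9]
gripper_width: 0.0138
```

Emit:
drive_tool(
  rows="0 0 0.4 0 -1; 0 0 0 0 -1",
)

```text
t: 11.05
ee_pos: [0.4235, -0.1741, 0.0101]
tcp_rot: [179.0, -1.8, 88.3]
ft_force: [0.4, 0.1, -0.1]
gripper_width: 0.0136
```

Emit:
drive_tool(
  rows="0 0 0.2 0 -1; 0 0 0.15 0 -1; 0 0 0 0 -1",
)

```text
t: 11.35
ee_pos: [0.4251, -0.1741, 0.008]
tcp_rot: [178.8, -1.8, 88.3]
ft_force: [0.1, -0.5, -1.2]
gripper_width: 0.0135
```

Emit:
drive_tool(
  rows="0 0 0.25 0 -1; 0 0 0 0 -1",
)

```text
t: 11.55
ee_pos: [0.4256, -0.1742, 0.0059]
tcp_rot: [178.7, -1.8, 88.3]
ft_force: [0.4, -0.8, -1.0]
gripper_width: 0.014
```

Emit:
drive_tool(
  rows="0 0 0.25 0 -1; 0 0 0 0 -1",
)

```text
t: 11.75
ee_pos: [0.4262, -0.1744, 0.0045]
tcp_rot: [178.7, -1.8, 88.3]
ft_force: [-1.6, -0.3, 0.1]
gripper_width: 0.0141
```

Emit:
drive_tool(
  rows="0 0 0.2 0 -1; 0 0 0 0 -1",
)

```text
t: 11.95
ee_pos: [0.4267, -0.1745, 0.0047]
tcp_rot: [178.6, -1.9, 88.2]
ft_force: [0.3, 0.6, -0.8]
gripper_width: 0.0136
```

Emit:
drive_tool(
  rows="0 0 0 0 -0.3; 0 0 0 0 -0.3; 0 0 0 0 -0.2; 0 0 0 0 0; 0 0 -1 0 0.3; 0 0 -4 0 1; 0 0 -4 0 1; 0 0 -3 0 1; 0 0 0 0 1",
)

```text
t: 12.85
ee_pos: [0.4222, -0.1792, 0.1296]
tcp_rot: [178.8, -1.8, 88.1]
ft_force: [0.3, 0.1, -0.8]
gripper_width: 0.0798
```

```bash
python3 - <<'E'
from h import *
s=observe();print(s['ee_pos'],s['tcp_rot'],s['joint_pos'].round(0))
p,d=save('wrist','e_w');P,uv=cloud(d,optics.calibration('wrist'))
Q,m=topface(P,[.425,-.175],.06,.058,.075); print(len(Q),np.median(Q[:,2]),rect(Q))
tplan([.5166,-.300,.15],47)
E
```

```text
[ 0.4222308  -0.17916979  0.12960509] [178.78003096  -1.82230378  88.12231727] [ -2.  11.  24. 119.  -9.  50.  25.]
1626 0.06307771522109915 (0.4263258361816406, -0.17605288696289062, 55.501094818115234, 13.926929473876953, 88.06845092773438)
t 12.9 pose [ 0.4215 -0.1786  0.128 ] [178.9  -1.9  88.1] J [ -2.  11.  24. 120.  -9.  50.  25.] F [0.6 0.4 0.2]
d [ 0.0937 -0.1214 -0.009 ] dyaw -41.1 rows 5
-2.37 1.95 0.18 8.2 1; -2.06 2.27 0.18 8.2 1; -1.72 2.54 0.18 8.2 1; -1.34 2.76 0.18 8.2 1; -0.93 2.92 0.18 8.2 1
```

View pics/e_w.png

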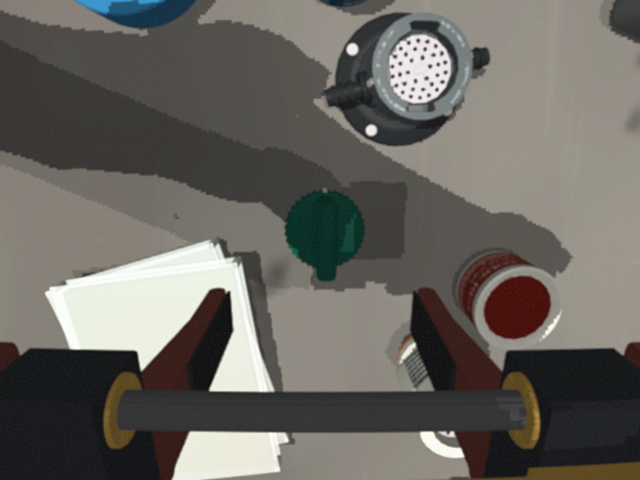

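```bash
cat >> h.py <<'E'
def plan2(pos,yaw,n=None,grip=1,vmax=4.5,wmax=8.4,zaxis='world'):
    """pos = wanted true fingertip position"""
    s=observe(); p=np.array(s['ee_pos']); R0=Rot.from_euler('xyz',s['tcp_rot'],degrees=True); y=s['tcp_rot'][2]
    dy=wrap(yaw-y); rr=lambda a:R0*Rot.from_euler('z',-a,degrees=True)
    d=np.array(pos)-rr(dy).apply(OFF)-p
    n=n or max(1,int(np.ceil(np.linalg.norm(d)*100/vmax)),int(np.ceil(abs(dy)/wmax)))
    out=[]
    for i in range(n):
        v=rr(dy*i/n).inv().apply(d/n)*100
        out.append("%.2f %.2f %.2f %.1f %g"%(*v,-dy/n,grip))
    print("t",s['t'],"tip",tip().round(4),np.round(s['tcp_rot'],1),"J",np.round(s['joint_pos'],0),"F",s['ft_force'].round(1),"w",round(s['gripper_width'],4))
    print("d",d.round(4),"dyaw",round(dy,1),"rows",n)
    for i in range(0,n,10): print("; ".join(out[i:i+10]))
E
python3 - <<'E'
from h import *
plan2([.5166,-.300,.15],47)
E
```

```text
t 12.9 tip [ 0.4219 -0.1786  0.1591] [178.9  -1.9  88.1] J [ -2.  11.  24. 120.  -9.  50.  25.] F [0.6 0.4 0.2] w 0.0831
d [ 0.0943 -0.1205 -0.009 ] dyaw -41.1 rows 5
-2.35 1.96 0.14 8.2 1; -2.05 2.28 0.14 8.2 1; -1.70 2.55 0.14 8.2 1; -1.32 2.76 0.14 8.2 1; -0.91 2.92 0.14 8.2 1
```

Emit:
drive_tool(
  rows="-2.3 2 0 8.2 1; -2 2.3 0 8.2 1; -1.7 2.5 0 8.2 1; -1.3 2.8 0 8.2 1; -0.9 2.9 0 8.2 1; 0 0 0 0 1",
)

```text
t: 13.5
ee_pos: [0.5153, -0.2994, 0.12]
tcp_rot: [-179.1, -2.0, 45.7]
ft_force: [0.3, 0.2, -0.1]
gripper_width: 0.0881
```

```bash
python3 - <<'E'
from h import *
p,d=save('wrist','f_w');P,uv=cloud(d,optics.calibration('wrist'))
Q,m=topface(P,[.516,-.3],.06,.09,.105); print(len(Q),np.median(Q[:,2]),Q.mean(0),cv2.minEnclosingCircle(Q[:,:2].astype(np.float32)*1000))
Q,m=topface(P,[.516,-.3],.06,.022,.074); 
plan2([.5166,-.300,.15],47)
E
```

```text
4124 0.09666160134527771 [ 0.51591642 -0.29735904  0.09633271] ((515.1636352539062, -298.53070068359375), 31.347301483154297)
t 13.55 tip [ 0.5151 -0.2987  0.1506] [-179.    -2.    45.9] J [  3.  27.  33. 102. -20.  57.  -0.] F [-0.7  0.9  0. ] w 0.0879
d [ 0.0015 -0.0013 -0.0006] dyaw 1.1 rows 1
0.01 0.20 0.06 -1.1 1
```

View pics/f_w.png

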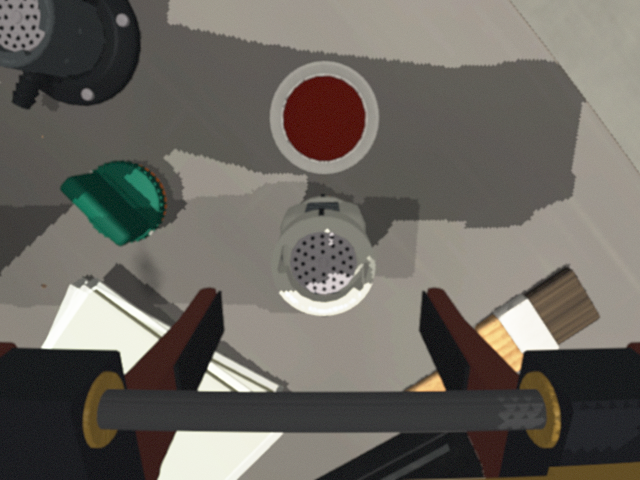

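```bash
python3 - <<'E'
from h import *
plan2([.516,-.2987,.055],46.5,vmax=2.5)
E
```

```text
t 13.55 tip [ 0.5151 -0.2987  0.1506] [-179.    -2.    45.9] J [  3.  27.  33. 102. -20.  57.  -0.] F [-0.7  0.9  0. ] w 0.0879
d [ 0.0009  0.     -0.0956] dyaw 0.6 rows 4
-0.07 0.06 2.39 -0.1 1; -0.07 0.06 2.39 -0.1 1; -0.07 0.06 2.39 -0.1 1; -0.07 0.06 2.39 -0.1 1
```

Emit:
drive_tool(
  rows="-0.1 0.1 2.4 -0.1 1; -0.1 0.1 2.4 -0.1 1; -0.1 0 2.4 -0.1 1; -0.1 0 2.4 -0.1 1; 0 0 0 0 1",
)

```text
t: 14.05
ee_pos: [0.5086, -0.2921, 0.0171]
tcp_rot: [-178.6, -2.0, 47.1]
ft_force: [-0.6, 1.3, 0.6]
gripper_width: 0.0877
```

```bash
python3 - <<'E'
from h import *
plan2([.516,-.2987,.031],46.5,vmax=2.5)
E
```

```text
t 14.05 tip [ 0.5099 -0.2933  0.0481] [-178.6   -2.    47.1] J [  6.  34.  28. 106. -25.  46.   5.] F [-0.6  1.3  0.6] w 0.0877
d [ 0.0061 -0.0054 -0.0171] dyaw -0.6 rows 1
-0.04 0.85 1.69 0.6 1
```

Emit:
drive_tool(
  rows="0 0.8 0.6 0.3 1; 0 0.1 0.9 0.3 1; 0 0 0 0 1",
)

```text
t: 14.35
ee_pos: [0.5158, -0.2969, 0.0024]
tcp_rot: [-178.5, -2.0, 46.6]
ft_force: [-0.5, 0.7, 0.6]
gripper_width: 0.0877
```

```bash
python3 - <<'E'
from h import *
plan2([.516,-.2987,.031],46.5,vmax=2.5)
E
```

```text
t 14.35 tip [ 0.517  -0.2982  0.0334] [-178.5   -2.    46.6] J [  7.  36.  28. 106. -26.  45.   6.] F [-0.5  0.7  0.6] w 0.0877
d [-0.001  -0.0005 -0.0024] dyaw -0.1 rows 1
-0.11 -0.03 0.24 0.1 1
```

Emit:
drive_tool(
  rows="-0.1 0 0.1 0 -1; 0 0 0 0 -1; 0 0 0 0 -1; 0 0 0 0 -1; 0 0 0 0 -1; 0 0 0 0 -1",
  squeeze=50,
)

```text
t: 14.95
ee_pos: [0.516, -0.2982, 0.0034]
tcp_rot: [-178.7, -2.1, 46.7]
ft_force: [0.2, 1.0, -1.4]
gripper_width: 0.0593
```

```bash
python3 - <<'E'
from h import *
plan2([.516,-.2987,.031],46.5,vmax=2.5)
save('wrist','g_w')
E
```

```text
t 14.95 tip [ 0.5172 -0.2994  0.0344] [-178.7   -2.1   46.7] J [  7.  36.  28. 106. -26.  45.   6.] F [ 0.2  1.  -1.4] w 0.0593
d [-0.0012  0.0008 -0.0034] dyaw -0.2 rows 1
-0.04 -0.13 0.34 0.2 1
```

View pics/g_w.png

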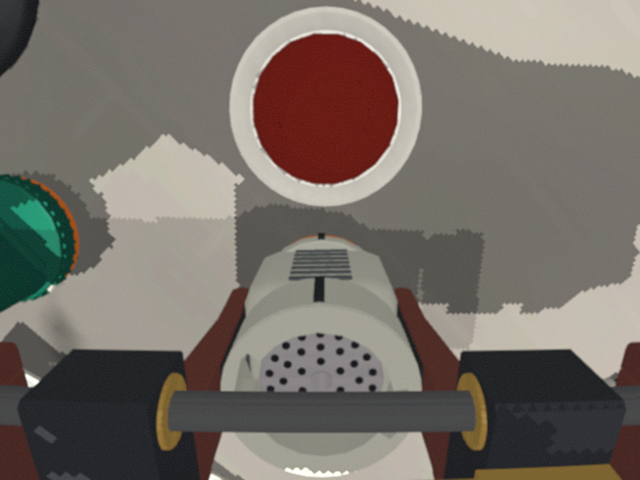

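Emit:
drive_tool(
  rows="0 0 0 0 -1; 0 0 0 0 -1",
)

```text
t: 15.2
ee_pos: [0.516, -0.2981, 0.0033]
tcp_rot: [-178.7, -2.1, 46.7]
ft_force: [-0.0, 0.3, -1.5]
gripper_width: 0.059
```

Emit:
drive_tool(
  rows="0 0 0 0 0.7; 0 0 0 0 0.7; 0 0 -1.2 0 0.7; 0 0 -1.2 0 0.7; 0 0 -1 0 0.7; 0 0 0 0 0.7",
)

```text
t: 15.8
ee_pos: [0.5164, -0.3005, 0.0414]
tcp_rot: [-178.8, -2.1, 46.6]
ft_force: [0.0, 0.1, -0.3]
gripper_width: 0.075
```

```bash
python3 - <<'E'
from h import *
P,uv=cloud(save('wrist','h_w')[1],optics.calibration('wrist'))
Q,m=topface(P,[.516,-.3],.06,.09,.105); print(len(Q),np.median(Q[:,2]),Q.mean(0),cv2.minEnclosingCircle(Q[:,:2].astype(np.float32)*1000))
plan2([.516,-.2987,.068],46.5,vmax=2.5)
E
```

```text
10780 0.09640785280440808 [ 0.51847965 -0.2976347   0.0962472 ] ((523.0316772460938, -295.6315002441406), 46.89443588256836)
t 15.85 tip [ 0.5173 -0.3015  0.0718] [-178.8   -2.1   46.6] J [  6.  33.  29. 104. -24.  49.   4.] F [-0.4  0.1 -0.4] w 0.0747
d [-0.0013  0.0028 -0.0038] dyaw -0.1 rows 1
0.10 -0.28 0.39 0.1 1
```

View pics/h_w.png

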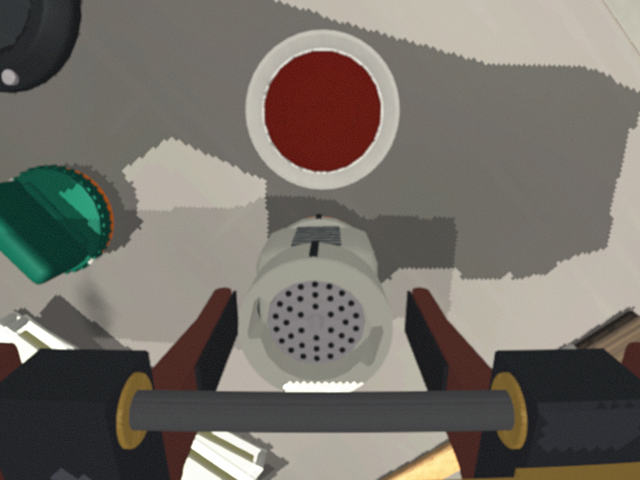

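Emit:
drive_tool(
  rows="0.1 -0.3 0.3 0 0.7; 0 0 0 0 -1; 0 0 0 0 -1; 0 0 0 0 -1; 0 0 0 0 -1; 0 0 0 0 -1",
  squeeze=58,
)

```text
t: 16.45
ee_pos: [0.5143, -0.2966, 0.0372]
tcp_rot: [-178.7, -2.1, 46.7]
ft_force: [0.0, 0.3, 2.5]
gripper_width: 0.0593
```

```bash
python3 - <<'E'
from h import *
save('wrist','i_w')
plan2([.516,-.2987,.068],46.5,vmax=2.5)
E
```

```text
t 16.5 tip [ 0.5155 -0.2978  0.0682] [-178.7   -2.1   46.7] J [  6.  33.  29. 105. -24.  49.   4.] F [0.4 0.1 3. ] w 0.0592
d [ 0.0005 -0.0009 -0.0002] dyaw -0.2 rows 1
-0.03 0.10 0.02 0.2 1
```

View pics/i_w.png

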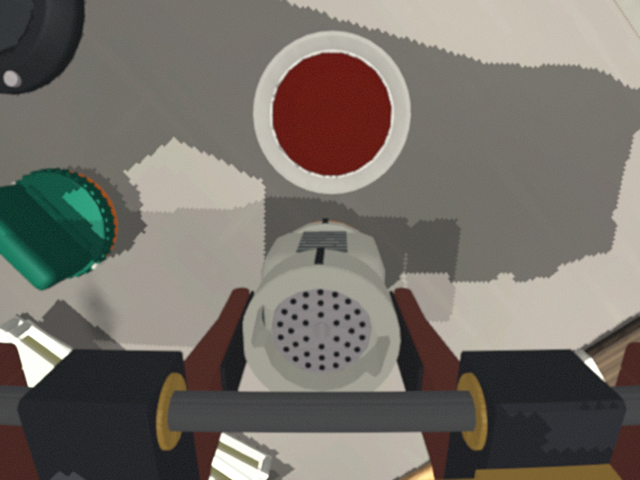

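```bash
python3 - <<'E'
import cv2
p=cv2.imread('pics/i_w.png')[200:400,230:410]
cv2.imwrite('pics/i_c.png',cv2.resize(p,None,fx=3,fy=3,interpolation=cv2.INTER_CUBIC))
E
```

```text
(no output)
```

View pics/i_c.png

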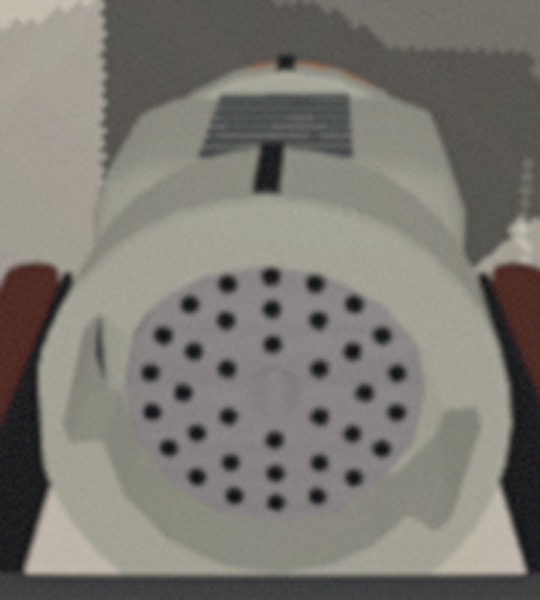

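```bash
python3 - <<'E'
from h import *
c=optics.calibration('wrist')
g=unproj_z([[230+66/3,200+425/3],[230+98/3,200+325/3],[230+478/3,200+412/3],[230+440/3,200+527/3]],c,.0975)
L=(g[0]+g[1])/2;Rr=(g[2]+g[3])/2
print(g.round(4).tolist(),"ctr",(L+Rr)/2,"gap ang",np.degrees(np.arctan2(*(L-Rr)[1::-1])), np.linalg.norm(L-Rr))
for px,z in (((325.3,220.7),.022),((319.3,256.7),.0865)):
    q=unproj_z([px],c,z)[0];v=q[:2]-((L+Rr)/2)[:2];print(q,np.degrees(np.arctan2(v[1],v[0])),np.linalg.norm(v))
E
```

```text
[[0.4957, -0.2809, 0.0975], [0.5085, -0.2741, 0.0975], [0.5349, -0.3145, 0.0975], [0.5206, -0.3237, 0.0975]] ctr [ 0.51493407 -0.29829545  0.0975    ] gap ang 121.67941032047177 0.04887267991409907
[ 0.53612854 -0.27687436  0.022     ] 45.304676107698924 0.03013417092625344
[ 0.53482518 -0.27607528  0.0865    ] 48.16563971971304 0.029822677328229283
```

Emit:
drive_tool(
  rows="0 0 -0.6 0 -1; 0 0 -2 0 -1; 0 0 -3 0 -1; 0 0 -3 0 -1; 0 0 -2.5 0 -1; 0 0 0 0 -1",
)

```text
t: 17.1
ee_pos: [0.5105, -0.3005, 0.1499]
tcp_rot: [-178.3, -1.9, 46.6]
ft_force: [0.7, 0.4, -1.7]
gripper_width: 0.0589
```

```bash
python3 - <<'E'
from h import *
plan2([.487,-.069,.178],87.6,grip=-1,vmax=3.5)
E
```

```text
t 17.1 tip [ 0.5119 -0.3018  0.1809] [-178.3   -1.9   46.6] J [  3.  26.  34.  99. -18.  61.  -0.] F [ 0.7  0.4 -1.7] w 0.0589
d [-0.0245  0.2319 -0.003 ] dyaw 41.0 rows 7
2.16 -2.53 0.19 -5.9 -1; 2.41 -2.29 0.19 -5.9 -1; 2.63 -2.03 0.19 -5.9 -1; 2.83 -1.75 0.19 -5.9 -1; 2.99 -1.46 0.19 -5.9 -1; 3.12 -1.14 0.19 -5.9 -1; 3.22 -0.82 0.19 -5.9 -1
```

Emit:
drive_tool(
  rows="2.2 -2.5 0.1 -5.9 -1; 2.4 -2.3 0.1 -5.9 -1; 2.6 -2 0.1 -5.9 -1; 2.8 -1.7 0.1 -5.9 -1; 3 -1.5 0.1 -5.9 -1; 3.1 -1.1 0.1 -5.9 -1; 3.2 -0.8 0.1 -5.9 -1; 0 0 0 0 -1",
)

```text
t: 17.9
ee_pos: [0.4774, -0.0615, 0.145]
tcp_rot: [-179.5, -2.5, 89.5]
ft_force: [-0.8, 0.3, -2.9]
gripper_width: 0.0593
```

```bash
python3 - <<'E'
from h import *
p,d=save('wrist','j_w');c=optics.calibration('wrist');P,uv=cloud(d,c)
plan2([.487,-.069,.178],87.6,grip=-1,vmax=3.5)
p,d=save('scene','j_s');cv2.imwrite('pics/j_s2.png',cv2.resize(p[180:350,230:410],None,fx=3.5,fy=3.5)[:,:,::-1])
E
```

```text
t 17.95 tip [ 0.4789 -0.0641  0.1761] [-179.5   -2.4   89.3] J [-14.  13.  21. 114.  -9.  54.  11.] F [-0.5 -1.2 -1.2] w 0.059
d [ 0.0081 -0.0049  0.002 ] dyaw -1.7 rows 1
-0.47 0.81 -0.22 1.7 -1
```

View pics/j_w.png

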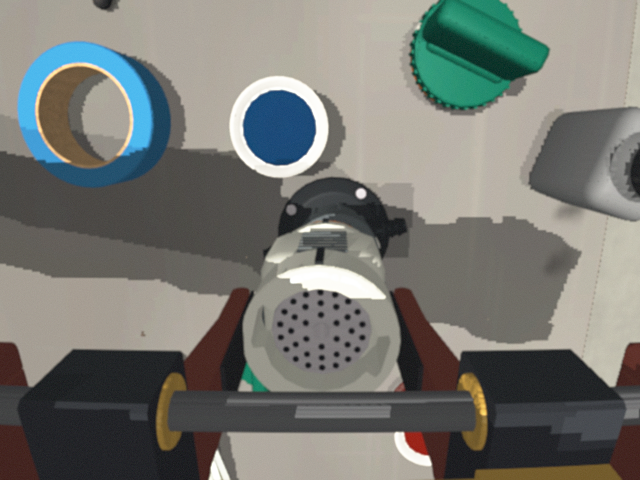

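View pics/j_s2.png

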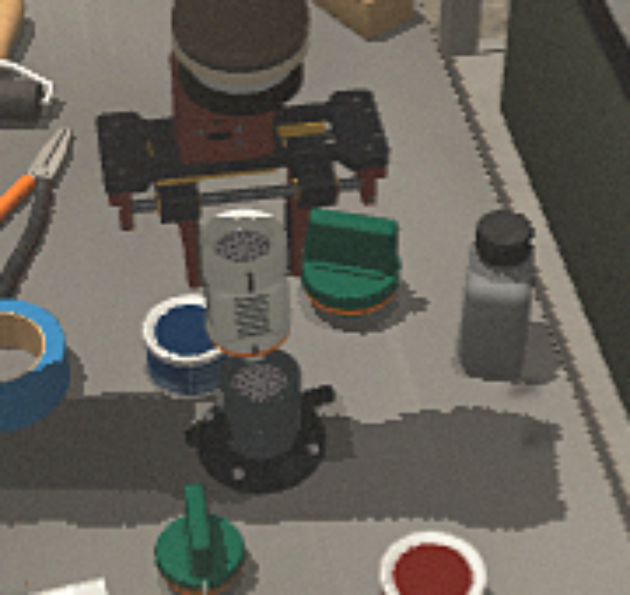

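```bash
python3 - <<'E'
from h import *
s=observe();R=Rot.from_euler('xyz',s['tcp_rot'],degrees=True);print("toolz",R.apply([0,0,1]))
p,d=optics.read_camera('wrist');c=optics.calibration('wrist');P,uv=cloud(d,c)
T=R.inv().apply(P-s['ee_pos'])*1000
m=(np.hypot(T[:,0],T[:,1])<33)&(np.hypot(T[:,0],T[:,1])>20)&(T[:,2]<-52)&(T[:,2]>-68)
Q=P[m]
print(len(Q),Q.mean(0),T[m].mean(0))
for k in range(3):
    A=np.c_[Q[:,:2]-Q[:,:2].mean(0),np.ones(len(Q))];k_,*_=np.linalg.lstsq(A,Q[:,2],rcond=None);r=Q[:,2]-A@k_;Q=Q[abs(r)<2*r.std()];print(k_,r.std())
n=np.array([-k_[0],-k_[1],1]);print("stage z",n/np.linalg.norm(n))
E
```

```text
toolz [-0.0076634   0.04107972 -0.99912648]
9676 [ 0.478724   -0.06285265  0.20499973] [  5.31757158   0.19997392 -59.52195982]
[0.02043996 0.01506118 0.20499973] 0.002520497960578333
[0.0292897  0.01292728 0.20525516] 0.0015871218634972578
[0.03110183 0.00973612 0.20552324] 0.0010184394024168868
stage z [-0.03108532 -0.00973096  0.99946936]
```

```bash
python3 - <<'E'
import cv2,numpy as np
from h import *
a=cv2.imread('pics/i_w.png')[200:400,230:410];b=cv2.imread('pics/j_w.png')[200:400,230:410]
cv2.imwrite('pics/j_c.png',cv2.resize(np.hstack([a,b]),None,fx=2.2,fy=2.2,interpolation=cv2.INTER_CUBIC))
for e in ([-178.7,-2.1,46.7],[-178.3,-1.9,46.6],[-179.5,-2.4,89.3]): print(Rot.from_euler('xyz',e,degrees=True).apply([0,0,1]))
E
```

```text
[ 0.00861324  0.04222082 -0.99907118]
[ 0.00121574  0.04446242 -0.99901032]
[-0.00821431  0.04197755 -0.99908479]
```

View pics/j_c.png

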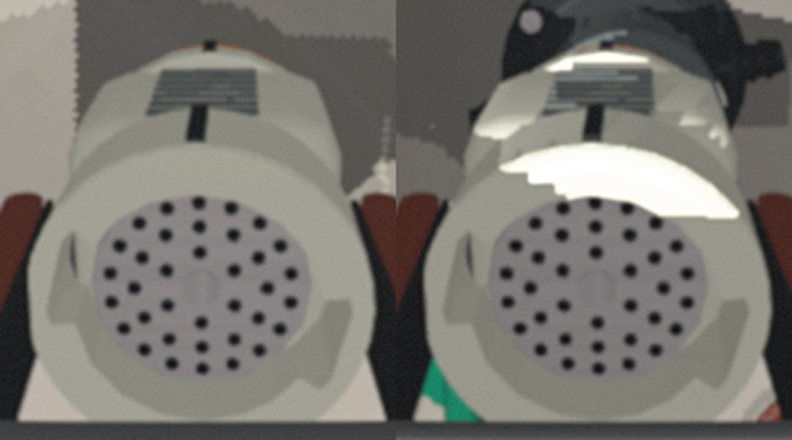

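```bash
cat >> h.py <<'E'
_Rg=Rot.from_euler('xyz',[-178.7,-2.1,46.7],degrees=True); _pg=np.array([.5143,-.2966,.0372])
_Rs=Rot.from_euler('z',46.7,degrees=True)
RTS=_Rg.inv()*_Rs; PTS=_Rg.inv().apply(np.array([.5151,-.2984,0])-_pg)
def stage_pose():
    s=observe();R=Rot.from_euler('xyz',s['tcp_rot'],degrees=True)
    return s['ee_pos']+R.apply(PTS), R*RTS
def planS(pos,yaw,n=None,grip=-1,vmax=3,wmax=8.4):
    s=observe();R0=Rot.from_euler('xyz',s['tcp_rot'],degrees=True)
    o,Rs=stage_pose();x=Rs.apply([1,0,0]);y=np.degrees(np.arctan2(x[1],x[0]));z=Rs.apply([0,0,1])
    dy=wrap(yaw-y); rr=lambda a:R0*Rot.from_euler('z',-a,degrees=True)
    d=np.array(pos)-rr(dy).apply(PTS)-s['ee_pos']
    n=n or max(1,int(np.ceil(np.linalg.norm(d)*100/vmax)),int(np.ceil(abs(dy)/wmax)))
    print("t",s['t'],"stage o",o.round(4),"yaw",y.round(1),"tilt",z.round(3),"F",s['ft_force'].round(1),"Tq",s['ft_torque'].round(2),"d",d.round(4),"dy",round(dy,1))
    for i in range(n):
        v=rr(dy*i/n).inv().apply(d/n)*100; print("%.2f %.2f %.2f %.1f %g;"%(*v,-dy/n,grip),end=' ')
    print()
E
python3 - <<'E'
from h import *
planS([.487,-.069,.09],87.6)
E
```

```text
t 18.05 stage o [ 0.4807 -0.0676  0.1084] yaw 88.9 tilt [-0.015 -0.004  1.   ] F [ 0.7  0.1 -1. ] Tq [-0.15  0.   -0.03] d [ 0.0064 -0.0013 -0.0184] dy -1.3
-0.20 0.66 1.83 1.3 -1;
```

Emit:
drive_tool(
  rows="-0.1 0.3 0.9 0.7 -1; -0.1 0.3 0.9 0.6 -1; 0 0 0 0 -1",
)

```text
t: 18.35
ee_pos: [0.4846, -0.0719, 0.1252]
tcp_rot: [-179.5, -2.2, 87.1]
ft_force: [-0.4, 0.7, -2.3]
gripper_width: 0.059
```

```bash
python3 - <<'E'
from h import *
planS([.487,-.069,.08],87.6)
E
```

```text
t 18.35 stage o [ 0.4868 -0.0727  0.088 ] yaw 87.1 tilt [-0.014 -0.001  1.   ] F [-0.4  0.7 -2.3] Tq [-0.17  0.08  0.01] d [ 0.0001  0.0037 -0.008 ] dy 0.5
0.34 0.00 0.81 -0.5 -1;
```

Emit:
drive_tool(
  rows="0.35 0 0.4 -0.5 -1; 0 0 0.3 0 -1; 0 0 0 0 -1",
)

```text
t: 18.65
ee_pos: [0.4843, -0.0691, 0.1167]
tcp_rot: [-179.4, -2.2, 87.5]
ft_force: [-0.4, 0.9, -1.7]
gripper_width: 0.0588
```

```bash
python3 - <<'E'
from h import *
planS([.487,-.069,.075],87.6)
p,d=save('wrist','k_w');p,d=save('scene','k_s');cv2.imwrite('pics/k_s2.png',cv2.resize(p[230:330,260:350],None,fx=6,fy=6,interpolation=cv2.INTER_CUBIC)[:,:,::-1])
E
```

```text
t 18.65 stage o [ 0.4865 -0.0699  0.0796] yaw 87.5 tilt [-0.012 -0.001  1.   ] F [-0.4  0.9 -1.7] Tq [-0.17  0.05  0.01] d [ 0.0005  0.0009 -0.0046] dy 0.1
0.08 0.05 0.46 -0.1 -1;
```

View pics/k_s2.png

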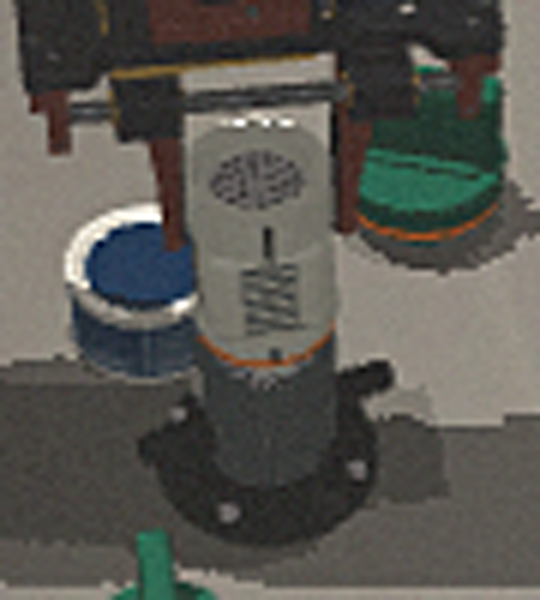

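Emit:
drive_tool(
  rows="0.1 0 0.4 0 -1; 0 0 0.3 0 -1; 0 0 0.3 0 -1; 0 0 0 0 -1",
)

```text
t: 19.15
ee_pos: [0.4847, -0.0673, 0.1071]
tcp_rot: [-179.5, -2.2, 87.6]
ft_force: [-0.9, -0.1, -2.5]
gripper_width: 0.059
```

```bash
python3 - <<'E'
from h import *
planS([.487,-.069,.0575],87.6)
E
```

```text
t 19.15 stage o [ 0.487  -0.0681  0.0699] yaw 87.5 tilt [-0.014 -0.001  1.   ] F [-0.9 -0.1 -2.5] Tq [-0.12  0.18  0.02] d [ 0.     -0.0009 -0.0124] dy 0.1
-0.14 0.02 1.23 -0.1 -1;
```

Emit:
drive_tool(
  rows="-0.05 0 0.4 0 -1; 0 0 0.4 0 -1; 0 0 0.3 0 -1",
)

```text
t: 19.45
ee_pos: [0.4848, -0.0674, 0.0963]
tcp_rot: [-179.5, -2.2, 87.6]
ft_force: [-3.0, 0.0, 8.0]
gripper_width: 0.0588
```

```bash
python3 - <<'E'
from h import *
planS([.487,-.069,.0575],87.6)
E
```

```text
t 19.45 stage o [ 0.4871 -0.0682  0.0591] yaw 87.5 tilt [-0.014 -0.002  1.   ] F [-3.  0.  8.] Tq [-0.01  0.99  0.  ] d [-0.0001 -0.0008 -0.0016] dy 0.1
-0.09 -0.01 0.16 -0.1 -1;
```

Emit:
drive_tool(
  rows="0 0 0.3 0 -1; 0 0 0.2 0 -1",
)

```text
t: 19.65
ee_pos: [0.4859, -0.0675, 0.0943]
tcp_rot: [-179.6, -2.3, 87.5]
ft_force: [-10.4, -0.3, 33.8]
gripper_width: 0.059
```

Emit:
drive_tool(
  rows="0 0 0.1 6 -1; 0 0 0.1 6 -1; 0 0 0.1 6 -1",
)

```text
t: 19.95
ee_pos: [0.4865, -0.0672, 0.0941]
tcp_rot: [-179.0, -2.3, 69.0]
ft_force: [-3.3, 0.7, 13.8]
gripper_width: 0.059
```

```bash
python3 - <<'E'
from h import *
planS([.487,-.069,.0575],12.6)
save('wrist','l_w')
E
```

```text
t 19.95 stage o [ 0.4881 -0.0685  0.0569] yaw 69.0 tilt [-0.005 -0.001  1.   ] F [-3.3  0.7 13.8] Tq [0.18 1.42 0.16] d [ 0.0021 -0.0004  0.0006] dy -56.4
0.01 0.03 -0.01 8.1 -1; 0.01 0.03 -0.01 8.1 -1; 0.01 0.03 -0.01 8.1 -1; 0.02 0.03 -0.01 8.1 -1; 0.02 0.02 -0.01 8.1 -1; 0.02 0.02 -0.01 8.1 -1; 0.03 0.02 -0.01 8.1 -1;
```

View pics/l_w.png

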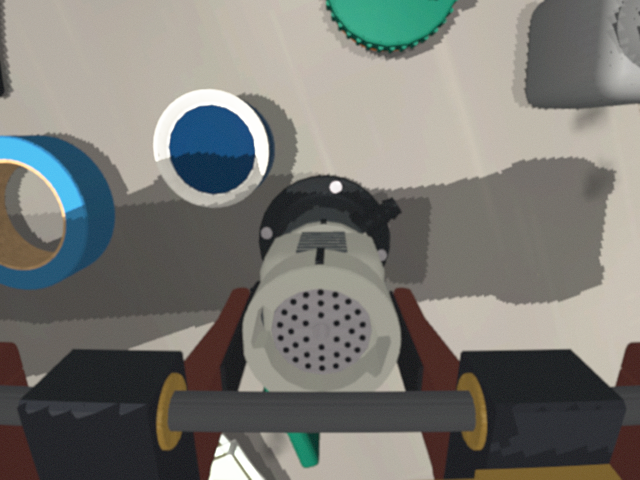

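Emit:
drive_tool(
  rows="0 0 0.1 7.5 -1; 0 0 0.1 7.5 -1; 0 0 0.1 7.5 -1; 0 0 0.1 7.5 -1; 0 0 0.1 7.5 -1; 0 0 0.1 7.5 -1",
)

```text
t: 20.6
ee_pos: [0.4877, -0.0652, 0.0947]
tcp_rot: [-177.3, -1.1, 22.1]
ft_force: [-4.4, 0.7, 14.8]
gripper_width: 0.0593
```

```bash
python3 - <<'E'
from h import *
planS([.487,-.069,.0575],12.6)
E
```

```text
t 20.6 stage o [ 0.4868 -0.0666  0.0575] yaw 22.1 tilt [ 0.025 -0.016  1.   ] F [-4.4  0.7 14.8] Tq [-0.23  1.31  0.3 ] d [ 0.0008 -0.0026 -0.    ] dy -9.5
-0.01 0.13 -0.01 4.8 -1; -0.00 0.14 -0.01 4.8 -1;
```

Emit:
drive_tool(
  rows="0 0 0.1 5 -1; 0 0.05 0.1 5 -1; 0 0 0.1 2 -1",
)

```text
t: 20.9
ee_pos: [0.4888, -0.0661, 0.095]
tcp_rot: [-177.1, -0.7, 9.5]
ft_force: [-5.7, -3.5, 15.1]
gripper_width: 0.0589
```

```bash
python3 - <<'E'
from h import *
planS([.487,-.069,.0575],12.6)
save('wrist','m_w')
E
```

```text
t 20.9 stage o [ 0.4873 -0.0671  0.0578] yaw 9.6 tilt [ 0.029 -0.024  0.999] F [-5.7 -3.5 15.1] Tq [-0.92  1.61  0.62] d [-0.0004 -0.0018 -0.0003] dy 3.0
-0.07 0.17 0.02 -3.0 -1;
```

View pics/m_w.png

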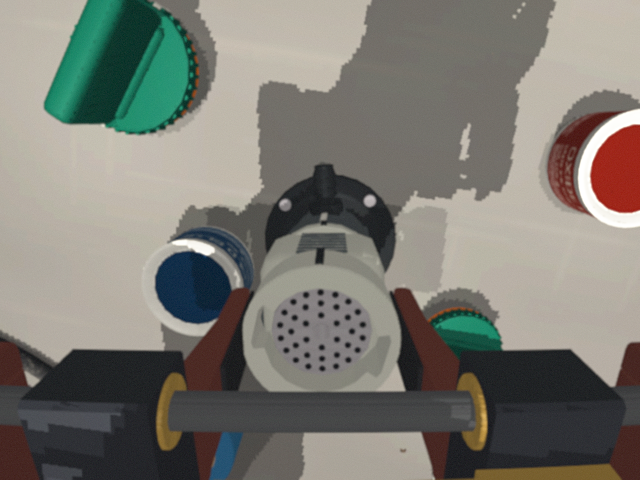

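Emit:
drive_tool(
  rows="0 0 -0.2 -1 -1; 0 0 -0.2 -1 -1; 0 0 0 0 -1",
)

```text
t: 21.25
ee_pos: [0.4864, -0.0667, 0.0978]
tcp_rot: [-177.1, -0.5, 11.6]
ft_force: [0.8, -0.3, 0.8]
gripper_width: 0.0591
```

```bash
python3 - <<'E'
from h import *
planS([.487,-.069,.061],12.6)
E
```

```text
t 21.25 stage o [ 0.4848 -0.0678  0.0606] yaw 11.6 tilt [ 0.032 -0.022  0.999] F [ 0.8 -0.3  0.8] Tq [-0.11 -0.17  0.1 ] d [ 0.0022 -0.0012  0.0004] dy 1.0
0.19 0.16 -0.04 -1.0 -1;
```

Open and rise clear, then look.

Emit:
drive_tool(
  rows="0 0 0 0 0.6; 0 0 0 0 0.8; 0 0 0 0 0.8; 0 0 -2 0 0.8; 0 0 -3 0 0.8; 0 0 -3 0 0.8; 0 0 0 0 0.8",
)

```text
t: 21.95
ee_pos: [0.4899, -0.0714, 0.1814]
tcp_rot: [-177.2, -0.8, 11.5]
ft_force: [-0.2, -0.5, -0.5]
gripper_width: 0.0793
```

```bash
python3 - <<'E'
from h import *
s=observe();print(s['ee_pos'],s['tcp_rot'],s['t'],s['joint_pos'].round(0))
p,d=save('wrist','n_w');c=optics.calibration('wrist');P,uv=cloud(d,c)
Q,m=topface(P,[.487,-.069],.034,.15,.17); print(len(Q),np.median(Q[:,2]),Q.mean(0),cv2.minEnclosingCircle(Q[:,:2].astype(np.float32)*1000))
p,d=optics.read_camera('top')
P,uv=cloud(d,optics.calibration('top'))
Q,m=topface(P,[.487,-.069],.034,.14,.18); print(len(Q),Q[:,2].mean() if len(Q) else 0)
for o in ["stage","stage_rim"]:
  r=spotter.spot_point(o,'wrist');print(o,[(x['score'],x['centre']) for x in r][:3])
E
```

```text
[ 0.48989699 -0.07142135  0.18136398] [-177.22264064   -0.83416371   11.48089003] 21.95 [-30.  13.  41. 112. -13.  59. -61.]
4147 0.15688825735885228 [ 0.48703786 -0.06756881  0.1565137 ] ((485.56109619140625, -68.21659851074219), 31.455942153930664)
25 0.15979615478405004
stage [(0.96, [0.4863, -0.0662, 0.0591])]
stage_rim [(0.93, [0.4877, -0.0685, 0.1599])]
```

View pics/n_w.png

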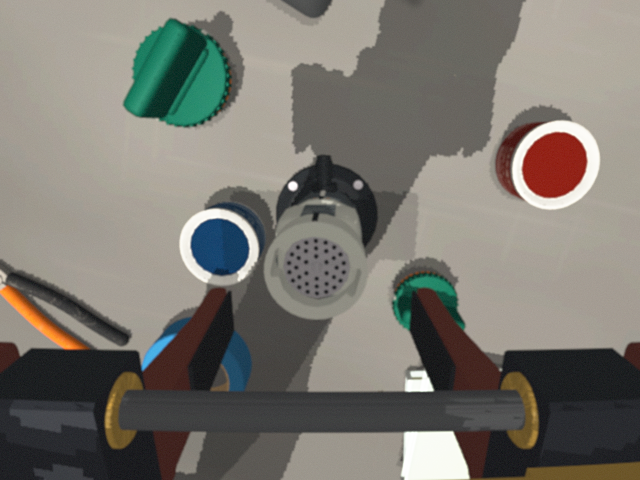

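```bash
python3 - <<'E'
from h import *
s=observe();R=Rot.from_euler('xyz',s['tcp_rot'],degrees=True);print(R.apply([0,0,1]))
plan2([.4263,-.1761,.15],88,grip=0.3,vmax=3.5)
E
```

```text
[-0.00265461  0.0502281  -0.99873424]
t 22.15 tip [ 0.4882 -0.0727  0.2081] [-177.1   -0.4   11.5] J [-30.  13.  41. 112. -13.  59. -61.] F [-0.4  0.  -0.3] w 0.0791
d [-0.0618 -0.1052 -0.0582] dyaw 76.5 rows 10
-0.82 0.93 0.53 -7.6 0.3; -0.94 0.82 0.53 -7.6 0.3; -1.04 0.68 0.53 -7.6 0.3; -1.12 0.54 0.53 -7.6 0.3; -1.18 0.39 0.53 -7.6 0.3; -1.22 0.23 0.53 -7.6 0.3; -1.24 0.06 0.53 -7.6 0.3; -1.24 -0.10 0.53 -7.6 0.3; -1.21 -0.27 0.53 -7.6 0.3; -1.17 -0.43 0.53 -7.6 0.3
```

Emit:
drive_tool(
  rows="-0.8 0.9 0.2 -7.6 0.3; -0.9 0.8 0.2 -7.6 0.3; -1 0.7 0.2 -7.6 0.3; -1.1 0.5 0.3 -7.6 0.3; -1.2 0.4 0.4 -7.6 0.3; -1.2 0.2 0.5 -7.6 0.3; -1.2 0.1 0.7 -7.6 0.3; -1.2 -0.1 1 -7.6 0.3; -1.2 -0.3 1 -7.6 0.3; -1.2 -0.4 1 -7.6 0.3",
)

```text
t: 23.15
ee_pos: [0.4208, -0.1748, 0.1052]
tcp_rot: [-178.9, -2.9, 90.7]
ft_force: [-0.1, 0.2, 0.5]
gripper_width: 0.0569
```

```bash
python3 - <<'E'
from h import *
p,d=save('wrist','o_w');c=optics.calibration('wrist');P,uv=cloud(d,c)
Q,m=topface(P,[.4263,-.176],.05,.058,.075); print(len(Q),np.median(Q[:,2]),rect(Q))
plan2([.4263,-.1761,.10],88,grip=0.3,vmax=3.5)
E
```

```text
1892 0.06324269622691395 (0.42494757080078127, -0.1779918212890625, 55.54011917114258, 13.997459411621094, 88.6222915649414)
t 23.2 tip [ 0.4203 -0.1768  0.1347] [-178.8   -2.9   91.1] J [ -6.  15.  29. 120. -13.  50.  32.] F [-1.8 -0.6 -1.9] w 0.0573
d [ 0.0059  0.0008 -0.0347] dyaw -3.1 rows 2
-0.05 0.33 1.73 1.6 0.3; -0.04 0.33 1.73 1.6 0.3
```

View pics/o_w.png

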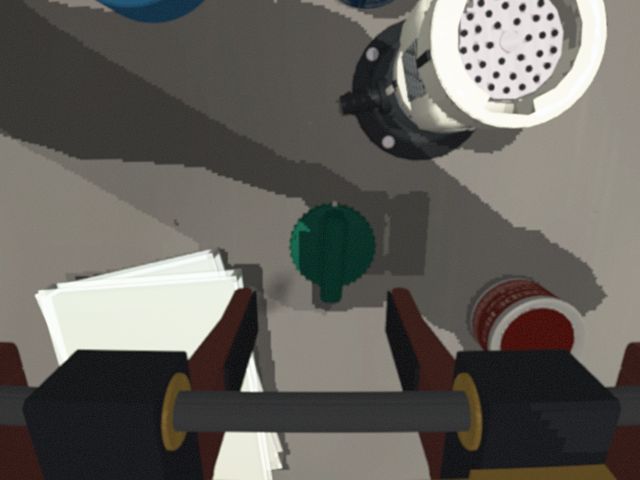

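```bash
python3 - <<'E'
from h import *
plan2([.4257,-.1768,.055],88.3,grip=0.2,n=4)
E
```

```text
t 23.2 tip [ 0.4203 -0.1768  0.1347] [-178.8   -2.9   91.1] J [ -6.  15.  29. 120. -13.  50.  32.] F [-1.8 -0.6 -1.9] w 0.0573
d [ 0.0053  0.0001 -0.0797] dyaw -2.8 rows 4
-0.10 0.17 1.99 0.7 0.2; -0.10 0.18 1.99 0.7 0.2; -0.10 0.18 1.99 0.7 0.2; -0.09 0.18 1.99 0.7 0.2
```

Emit:
drive_tool(
  rows="-0.1 0.2 2 0.7 0.2; -0.1 0.2 2 0.7 0.2; -0.1 0.2 2 0.7 0.2; -0.1 0.1 1.8 0.7 0.2; 0 0 0 0 0.2",
)

```text
t: 23.7
ee_pos: [0.4216, -0.1757, 0.0199]
tcp_rot: [-178.3, -2.9, 87.2]
ft_force: [-0.2, -0.9, 0.1]
gripper_width: 0.0524
```

```bash
python3 - <<'E'
from h import *
plan2([.4257,-.1768,.034],88.3,grip=0.2,n=2)
E
```

```text
t 23.7 tip [ 0.4235 -0.1763  0.0508] [-178.3   -2.9   87.2] J [ -3.  24.  26. 123. -20.  40.  35.] F [-0.2 -0.9  0.1] w 0.0524
d [ 0.0022 -0.0005 -0.0168] dyaw 1.1 rows 2
-0.06 0.14 0.84 -0.5 0.2; -0.06 0.14 0.84 -0.5 0.2
```

Emit:
drive_tool(
  rows="-0.05 0.1 0.8 -0.5 0.2; -0.05 0.1 0.7 -0.5 0.2; 0 0 0 0 0.2",
)

```text
t: 24.0
ee_pos: [0.4235, -0.1756, 0.0042]
tcp_rot: [-178.3, -2.9, 88.2]
ft_force: [-0.3, 1.2, 0.3]
gripper_width: 0.0527
```

```bash
python3 - <<'E'
from h import *
plan2([.4257,-.1768,.034],88.3,grip=-1,n=1)
E
```

```text
t 24.0 tip [ 0.4254 -0.1762  0.0352] [-178.3   -2.9   88.2] J [ -2.  26.  25. 123. -21.  38.  37.] F [-0.3  1.2  0.3] w 0.0527
d [ 0.0003 -0.0006 -0.0012] dyaw 0.1 rows 1
-0.06 0.03 0.11 -0.1 -1
```

Emit:
drive_tool(
  rows="0 0 0.05 0 -1; 0 0 0 0 -1; 0 0 0 0 -1; 0 0 0 0 -1; 0 0 0 0 -1; 0 0 0 0 -1; 0 0 0 0 -1",
  squeeze=55,
)

```text
t: 24.7
ee_pos: [0.4251, -0.176, 0.0056]
tcp_rot: [-178.5, -2.9, 88.2]
ft_force: [0.4, -0.3, -0.6]
gripper_width: 0.0139
```

```bash
python3 - <<'E'
from h import *
s=observe();print(s['ee_pos'].tolist(),s['tcp_rot'].tolist(),s['gripper_width'],s['ft_force'])
save('wrist','p_w')
E
```

```text
[0.42508834315221566, -0.17597065662158481, 0.005611397880241904] [-178.49859514211022, -2.8768634228387016, 88.16523903217004] 0.013887484547881032 [ 0.43351511 -0.25190766 -0.62233993]
```

View pics/p_w.png

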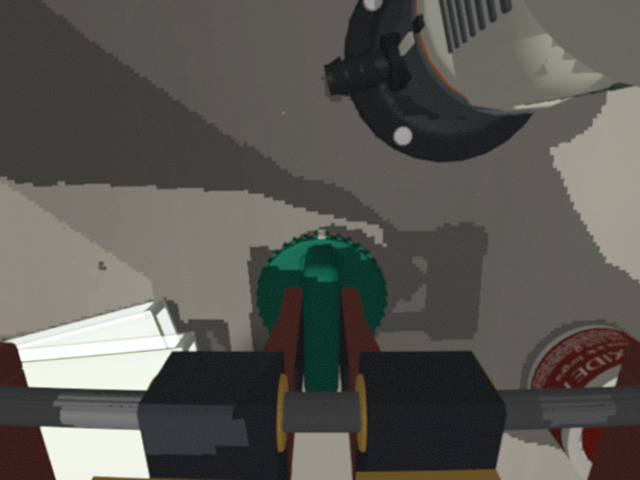

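Emit:
drive_tool(
  rows="0 0 -0.5 0 -1; 0 0 -2.5 0 -1; 0 0 -4 0 -1; 0 0 -4 0 -1; 0 0 -4 0 -1; 0 0 -4 0 -1; 0 0 -1.5 0 -1; 0 0 0 0 -1",
)

```text
t: 25.55
ee_pos: [0.4273, -0.1873, 0.2187]
tcp_rot: [-178.1, -2.9, 88.0]
ft_force: [1.0, -0.7, -1.5]
gripper_width: 0.0137
```

```bash
cat >> h.py <<'E'
_Rg2=Rot.from_euler('xyz',[-178.5,-2.88,88.17],degrees=True); _pg2=np.array([.42509,-.17597,.0056])
RTC=_Rg2.inv()*Rot.from_euler('z',88.2,degrees=True); PTC=_Rg2.inv().apply(np.array([.4256,-.1769,0])-_pg2)
def planC(*a,**k):
    global RTS,PTS
    RTS,PTS=RTC,PTC; planS(*a,**k)
E
python3 - <<'E'
from h import *
planC([.487,-.0685,.19],87.4)
E
```

```text
t 25.55 stage o [ 0.4277 -0.1882  0.2131] yaw 88.0 tilt [ 0.006 -0.     1.   ] F [ 1.  -0.7 -1.5] Tq [-0.09 -0.02 -0.05] d [ 0.0593  0.1197 -0.0231] dy -0.6
2.41 1.12 0.55 0.1 -1; 2.41 1.11 0.55 0.1 -1; 2.41 1.11 0.55 0.1 -1; 2.42 1.10 0.55 0.1 -1; 2.42 1.10 0.55 0.1 -1;
```

Emit:
drive_tool(
  rows="2.4 1.1 0.3 0.1 -1; 2.4 1.1 0.3 0.1 -1; 2.4 1.1 0.3 0.1 -1; 2.4 1.1 0.3 0.1 -1; 2.4 1.1 0.3 0.1 -1; 0 0 0 0 -1",
)

```text
t: 26.15
ee_pos: [0.4843, -0.0651, 0.202]
tcp_rot: [-177.7, -2.9, 87.2]
ft_force: [0.0, -0.5, -0.8]
gripper_width: 0.0139
```

```bash
python3 - <<'E'
from h import *
planC([.487,-.0685,.165],87.4)
save('wrist','q_w')
E
```

```text
t 26.15 stage o [ 0.4847 -0.0661  0.1964] yaw 87.3 tilt [ 0.013 -0.     1.   ] F [ 0.  -0.5 -0.8] Tq [-0.18  0.07 -0.  ] d [ 0.0023 -0.0024 -0.0314] dy 0.1
-0.19 0.18 1.56 -0.1 -1; -0.19 0.18 1.56 -0.1 -1;
```

View pics/q_w.png

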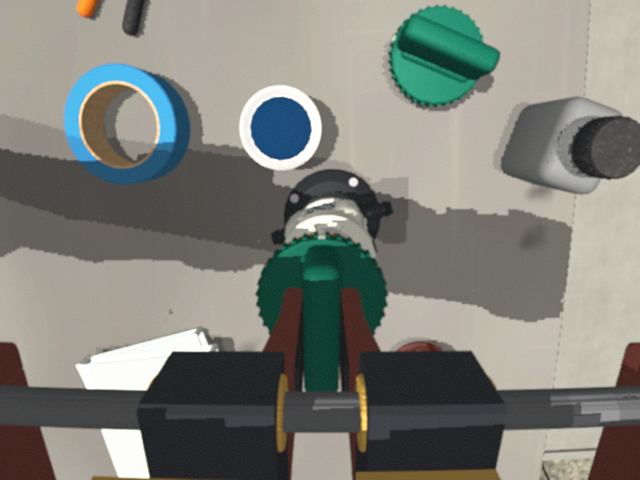

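Emit:
drive_tool(
  rows="-0.2 0.2 1.4 0 -1; -0.2 0.1 1.2 0 -1; 0 0 0 0 -1",
)

```text
t: 26.5
ee_pos: [0.4829, -0.0723, 0.1729]
tcp_rot: [-177.5, -2.7, 87.0]
ft_force: [-0.5, -0.6, -1.2]
gripper_width: 0.0138
```

```bash
python3 - <<'E'
from h import *
planC([.487,-.0685,.160],87.4)
p,d=save('scene','q_s');cv2.imwrite('pics/q_s2.png',cv2.resize(p[210:330,250:360],None,fx=5,fy=5,interpolation=cv2.INTER_CUBIC)[:,:,::-1])
E
```

```text
t 26.5 stage o [ 0.4832 -0.0733  0.1673] yaw 87.1 tilt [0.017 0.002 1.   ] F [-0.5 -0.6 -1.2] Tq [-0.12  0.01 -0.03] d [ 0.0037  0.0048 -0.0073] dy 0.3
0.46 0.38 0.74 -0.3 -1;
```

View pics/q_s2.png

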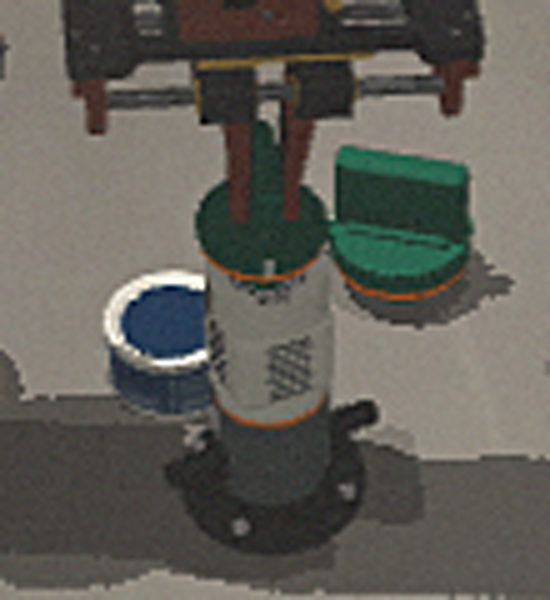

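Correct laterally, then re-check before entry.

Emit:
drive_tool(
  rows="0.3 0.2 0.2 -0.3 -1; 0.2 0.2 0.2 0 -1; 0 0 0 0 -1",
)

```text
t: 26.85
ee_pos: [0.4877, -0.0681, 0.1702]
tcp_rot: [-177.6, -2.7, 87.2]
ft_force: [0.7, 0.2, -1.6]
gripper_width: 0.0138
```

```bash
python3 - <<'E'
from h import *
planC([.487,-.0685,.155],87.4)
E
```

```text
t 26.85 stage o [ 0.4881 -0.069   0.1646] yaw 87.3 tilt [0.015 0.002 1.   ] F [ 0.7  0.2 -1.6] Tq [-0.1  -0.01 -0.01] d [-0.0011  0.0005 -0.0096] dy 0.1
-0.00 -0.07 0.97 -0.1 -1;
```

Emit:
drive_tool(
  rows="0 -0.1 0.4 0 -1; 0 0 0.4 0 -1; 0 0 0.3 0 -1; 0 0 0 0 -1",
)

```text
t: 27.25
ee_pos: [0.4864, -0.0673, 0.1589]
tcp_rot: [-177.7, -2.7, 87.2]
ft_force: [-0.3, -0.1, -1.3]
gripper_width: 0.014
```

```bash
python3 - <<'E'
from h import *
planC([.487,-.0685,.1375],87.4)
E
```

```text
t 27.25 stage o [ 0.4868 -0.0682  0.1533] yaw 87.3 tilt [0.014 0.002 1.   ] F [-0.3 -0.1 -1.3] Tq [-0.12  0.03 -0.03] d [ 0.0002 -0.0003 -0.0158] dy 0.1
-0.10 0.08 1.57 -0.1 -1;
```

Emit:
drive_tool(
  rows="0 0 0.4 0 -1; -0.05 0 0.4 0 -1; 0 0 0.4 0 -1; 0 0 0.3 0 -1",
)

```text
t: 27.65
ee_pos: [0.4886, -0.0673, 0.1453]
tcp_rot: [-178.0, -2.8, 87.2]
ft_force: [-0.4, 0.5, 8.4]
gripper_width: 0.0141
```

```bash
python3 - <<'E'
from h import *
planC([.487,-.0685,.1375],87.4)
E
```

```text
t 27.65 stage o [ 0.4891 -0.0682  0.1397] yaw 87.3 tilt [0.008 0.001 1.   ] F [-0.4  0.5  8.4] Tq [-0.01  0.26 -0.02] d [-0.0021 -0.0003 -0.0022] dy 0.1
-0.05 -0.20 0.23 -0.1 -1;
```

Emit:
drive_tool(
  rows="0 -0.1 0.3 0 -1; 0 0 0.25 0 -1",
)

```text
t: 27.85
ee_pos: [0.4896, -0.0674, 0.1431]
tcp_rot: [-178.3, -2.9, 87.2]
ft_force: [-12.4, 0.9, 43.6]
gripper_width: 0.0138
```

Emit:
drive_tool(
  rows="0 0 0.05 6 -1; 0 0 0.1 6 -1; 0 0 0.1 6 -1",
)

```text
t: 28.15
ee_pos: [0.4909, -0.0677, 0.1439]
tcp_rot: [-177.7, -2.4, 68.7]
ft_force: [-2.7, -0.3, 10.2]
gripper_width: 0.0135
```

```bash
python3 - <<'E'
from h import *
planC([.487,-.0685,.1375],12.6)
E
```

```text
t 28.15 stage o [ 0.491  -0.0688  0.1383] yaw 68.8 tilt [0.017 0.003 1.   ] F [-2.7 -0.3 10.2] Tq [-0.13  0.86  0.1 ] d [-0.0027 -0.0002 -0.0009] dy -56.2
-0.02 -0.04 0.01 8.0 -1; -0.02 -0.03 0.01 8.0 -1; -0.03 -0.03 0.01 8.0 -1; -0.03 -0.03 0.01 8.0 -1; -0.03 -0.02 0.01 8.0 -1; -0.04 -0.02 0.01 8.0 -1; -0.04 -0.01 0.01 8.0 -1;
```

Emit:
drive_tool(
  rows="0 -0.1 0.2 5 -1; 0 -0.05 0.15 7 -1; 0 0 0.15 7 -1",
)

```text
t: 28.45
ee_pos: [0.4918, -0.0684, 0.1436]
tcp_rot: [-177.2, -1.7, 49.0]
ft_force: [-6.1, -0.0, 20.2]
gripper_width: 0.014
```

```bash
python3 - <<'E'
from h import *
planC([.487,-.0685,.1375],12.6)
save('wrist','r_w')
E
```

```text
t 28.45 stage o [ 0.4915 -0.0694  0.1381] yaw 49.1 tilt [0.03  0.001 1.   ] F [-6.1 -0.  20.2] Tq [0.08 1.96 0.39] d [-0.0037  0.0005 -0.0006] dy -36.5
-0.04 -0.06 0.01 7.3 -1; -0.05 -0.06 0.01 7.3 -1; -0.06 -0.05 0.01 7.3 -1; -0.06 -0.04 0.01 7.3 -1; -0.07 -0.03 0.01 7.3 -1;
```

View pics/r_w.png

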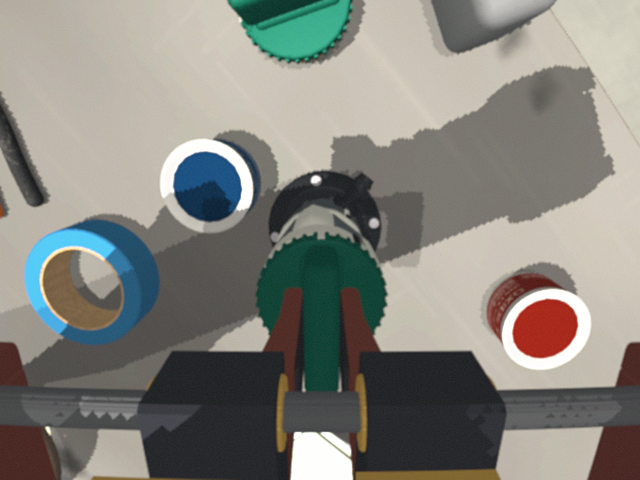

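Emit:
drive_tool(
  rows="0 -0.05 0.1 7 -1; -0.05 0 0.1 7 -1; -0.05 0 0.1 7 -1; -0.05 0 0.1 7 -1; 0 0 0.1 6 -1",
)

```text
t: 29.0
ee_pos: [0.4924, -0.0702, 0.1442]
tcp_rot: [-176.7, -0.2, 13.3]
ft_force: [-5.0, 0.5, 15.2]
gripper_width: 0.014
```

```bash
python3 - <<'E'
from h import *
planC([.487,-.0685,.1375],12.6)
save('wrist','s_w')
E
```

```text
t 29.0 stage o [ 0.4913 -0.0708  0.1386] yaw 13.4 tilt [ 0.054 -0.02   0.998] F [-5.   0.5 15.2] Tq [0.03 1.53 0.29] d [-0.0043  0.0023 -0.0011] dy -0.8
-0.36 -0.32 0.13 0.8 -1;
```

View pics/s_w.png

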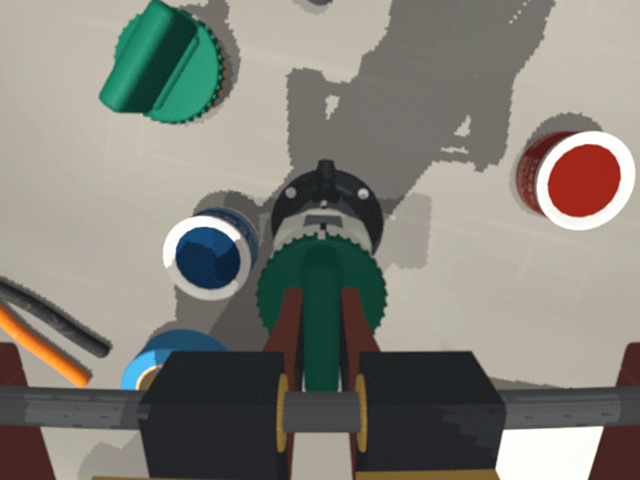

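Emit:
drive_tool(
  rows="0 0 0.1 2 -1; 0 0 0.1 2 -1; 0 0 0.1 0.5 -1",
)

```text
t: 29.35
ee_pos: [0.4925, -0.0703, 0.1443]
tcp_rot: [-176.6, 0.1, 8.3]
ft_force: [-5.7, 0.3, 14.6]
gripper_width: 0.0139
```

```bash
python3 - <<'E'
from h import *
planC([.487,-.0685,.1375],12.6)
E
```

```text
t 29.35 stage o [ 0.4913 -0.0708  0.1388] yaw 8.4 tilt [ 0.056 -0.026  0.998] F [-5.7  0.3 14.6] Tq [0.08 1.57 0.29] d [-0.0044  0.0024 -0.0013] dy 4.2
-0.40 -0.29 0.14 -4.2 -1;
```

Emit:
drive_tool(
  rows="0 0 0.1 2 -1; 0 0 0.1 1 -1",
)

```text
t: 29.55
ee_pos: [0.4925, -0.0709, 0.1444]
tcp_rot: [-176.6, 0.2, 5.3]
ft_force: [-4.0, 0.3, 14.1]
gripper_width: 0.0136
```

```bash
python3 - <<'E'
from h import *
planC([.487,-.0685,.141],9.6)
E
```

```text
t 29.55 stage o [ 0.4913 -0.0714  0.1388] yaw 5.5 tilt [ 0.057 -0.029  0.998] F [-4.   0.3 14.1] Tq [-0.2   1.44  0.64] d [-0.0044  0.003   0.0022] dy 4.1
-0.41 -0.35 -0.20 -4.1 -1;
```

Emit:
drive_tool(
  rows="0 0 -0.2 -2 -1; 0 0 -0.2 -2 -1; 0 0 -0.2 -2 -1; 0 0 0 0 -1",
)

```text
t: 29.95
ee_pos: [0.4905, -0.0713, 0.1495]
tcp_rot: [-176.5, 0.1, 11.5]
ft_force: [0.0, 0.6, -0.3]
gripper_width: 0.0138
```

```bash
python3 - <<'E'
from h import *
planC([.487,-.0685,.1445],12.6)
E
```

```text
t 29.95 stage o [ 0.4894 -0.0718  0.144 ] yaw 11.6 tilt [ 0.057 -0.024  0.998] F [ 0.   0.6 -0.3] Tq [ 0.05 -0.2   0.03] d [-0.0024  0.0033  0.0005] dy 1.0
-0.17 -0.38 -0.03 -1.0 -1;
```

Emit:
drive_tool(
  rows="0 0 0 0 -0.4; 0 0 0 0 -0.2; 0 0 0 0 0.2; 0 0 -2 0 0.4; 0 0 -3 0 0.4; 0 0 -3 0 0.4; 0 0 -2 0 0.4; 0 0 0 0 0.4",
)

```text
t: 30.75
ee_pos: [0.4925, -0.0787, 0.2529]
tcp_rot: [-176.6, 0.1, 11.2]
ft_force: [-0.9, -0.0, -0.4]
gripper_width: 0.0616
```

```bash
python3 - <<'E'
from h import *
s=observe();print(s['t'],s['ee_pos'],s['tcp_rot'],s['ft_force'],s['gripper_width'])
p,d=save('wrist','t_w');c=optics.calibration('wrist');P,uv=cloud(d,c)
Q,m=topface(P,[.487,-.069],.05,.19,.22); print(len(Q),np.median(Q[:,2]),rect(Q))
Q,m=topface(P,[.487,-.069],.05,.16,.188); print('disc',len(Q),np.median(Q[:,2]),Q.mean(0))
p,d=save('scene','t_s');cv2.imwrite('pics/t_s2.png',cv2.resize(p[200:330,250:360],None,fx=4.5,fy=4.5,interpolation=cv2.INTER_CUBIC)[:,:,::-1])
for cam in('scene','wrist'):
  if cam=='wrist': optics.read_camera(cam)
  for o in ["cap","stage","cap_bar","stage_rim"]:
    r=spotter.spot_point(o,cam);print(cam,o,[(x['score'],x['centre']) for x in r][:2])
E
```

```text
30.75 [ 0.49249216 -0.07873363  0.25291508] [-1.76615567e+02  7.68242632e-02  1.11841611e+01] [-0.85591443 -0.04222485 -0.37529813] 0.06160857821626735
2034 0.20881740040650226 (0.4866210021972656, -0.06831192016601563, 55.386959075927734, 14.138821601867676, 11.266524314880371)
disc 3929 0.17343963075700658 [ 0.49014116 -0.06933377  0.17364339]
scene cap [(0.89, [0.4896, -0.0695, 0.1447]), (0.84, [0.5814, 0.0685, 0.0017])]
scene stage [(0.77, [0.4849, -0.067, 0.0634])]
scene cap_bar [(0.94, [0.5801, 0.0716, 0.0609]), (0.92, [0.4887, -0.065, 0.1942])]
scene stage_rim []
wrist cap [(0.92, [0.5856, 0.0731, -0.0011]), (0.6, [0.4848, -0.0657, 0.1455])]
wrist stage [(0.89, [0.484, -0.0679, 0.0608])]
wrist cap_bar [(0.91, [0.5829, 0.0737, 0.0623]), (0.75, [0.4859, -0.0698, 0.1947])]
wrist stage_rim []
```

View pics/t_w.png

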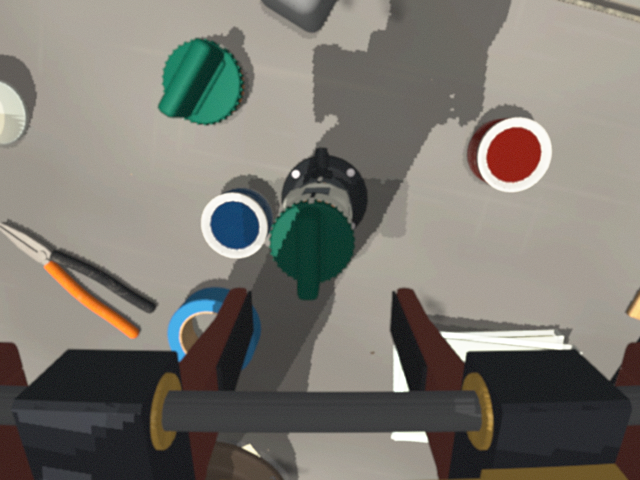

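View pics/t_s2.png

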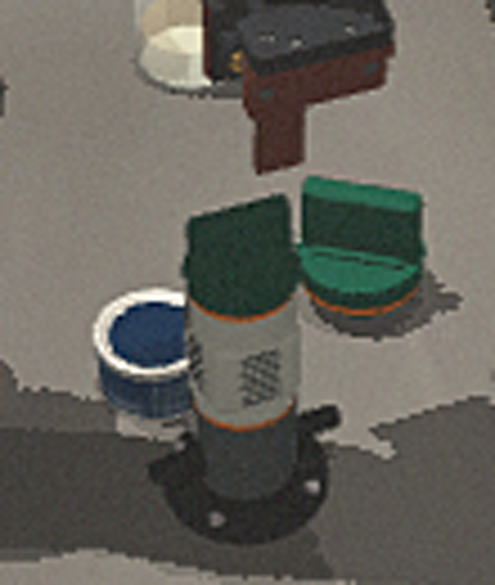

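```bash
python3 - <<'E'
from h import *
print(manip.sign_off()); print(observe()['t'])
E
```

```text
the job is handed in; nothing more can be done
None
the job is handed in; nothing more can be done
```

The job is handed in at about 31 s of the 72 s allowed. I unlocked the green cap and set it aside, locked the strainer stage in the base, then locked the cap in the stage. No verdict is reported, so this rests on my own measurements.

**Last checks before handing in:**

| Check | Measured | Expected |
|---|---|---|
| Top of cap bar | 208.8 mm (depth has read 0–2 mm low) | 210 mm |
| Cap bar angle against base ribs | 11.3° against 12.6°, a 1.3° difference | within 8° |
| Cap bar centre from base axis | under 1 mm | within 5 mm |
| Gripper | open, and about 75 mm clear above | touching nothing |

- **Stage lock:** measured directly after it was fitted, its rim stood at about 157–158 mm against 158.5 mm when locked. Turning it ended on a felt stop, after which it sprang up.
- **Neighbours:** the red tin and blue tin showed no sign of being moved in the last pictures. I did not re-measure them, the jar or the bottle.

**What disagreed or went wrong:**
- **Fingertip position:** the real fingertips sit about 31 mm short of where the reported tool point puts them. Because of this, my first try at the cap closed the fingers on top of the bar and pressed with about 89 N, under the 120 N wrist limit. I corrected for it afterwards.
- **Stage grip:** the flat fingers met the 60 mm collar before the square body, so I carried and turned the stage by its collar.
- **Tool tilt:** the tool had leaned about 3° by the end. The parts still went in and turned freely. I did not measure their final uprightness separately.

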